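# Scan a batch of sample jars

## Task

First move the tip box off the scanner's reading strip and set it squarely on its rectangular pad. Then stand all the sample jars together on the reading strip, each with its label squarely facing the scanner's window, let go of them and press the scan button fully while they all stand so; after that put every jar upright on the round steel disc. Leave the tip box on its pad, and do not disturb the amber bottle or the red lid.

Things in the scene. Friction and masses are not known exactly. Their poses are not given: they have to be found in the camera images.
- scanner: Fixed white scanner block, 50 (x) x 250 (y) x 60 mm high, long black window in its front. Origin: bench level, under the middle of the front face. +x points into the block; the window looks along -x, so a jar faces it when the jar's +x is along this +x. Its flat dark reading strip (60 x 250 mm, flush with the bench) lies before the window: x -95 to -35 mm, middle line x = -65, y -125 to 125 mm.
- scan_btn (a joint): Scan button on top of the scanner: 0 = up, 0.006 m = fully down (5 N, springs back). Pressing it pushes it straight down; it counts as pressed beyond 4 mm.
- scan_btn_top (a point): Centre of the top face of the round grey scan button, 30 mm in diameter, in its black housing on top of the scanner.
- supply: Flat grey square, 220 x 220 mm, flush with the bench (no height to reckon with), where the jars stand at the start. Origin: its middle, at bench level.
- disc: Flat round steel disc, 210 mm in diameter, flush with the bench (no height to reckon with), empty at the start: the place for scanned jars. Origin: its middle, at bench level.
- park: Flat dark rectangular pad, 110 mm (x) by 150 mm (y), flush with the bench (no height to reckon with): the place of the tip box. Origin: its middle, at bench level.
- tipbox: Closed blue pipette-tip box with a clear lid that is fixed to it, 74 mm (x) by 112 mm (y), 50 mm high, about 0.22 kg; on the lid a solid white carrying rib 30 mm wide (x), 80 mm long (y), from 50 to 76 mm height. Origin: middle of the underside. It starts on the reading strip.
- jar0: Upright capped sample jar, 48 mm in diameter, 64 mm high including the white cap, about 0.12 kg. Origin: middle of the underside; z up. Its barcode label is on its +x side, and a black bar on top of the cap points from the middle towards the label. May be absent.
- jar0_label (a point): Middle of the label of that jar, on its side, 24 mm out along its +x axis and 22 mm up.
- jar1: Upright capped sample jar, 48 mm in diameter, 64 mm high including the white cap, about 0.12 kg. Origin: middle of the underside; z up. Its barcode label is on its +x side, and a black bar on top of the cap points from the middle towards the label. May be absent.
- jar1_label (a point): Middle of the label of that jar, on its side, 24 mm out along its +x axis and 22 mm up.
- jar2: Upright capped sample jar, 48 mm in diameter, 64 mm high including the white cap, about 0.12 kg. Origin: middle of the underside; z up. Its barcode label is on its +x side, and a black bar on top of the cap points from the middle towards the label. May be absent.
- jar2_label (a point): Middle of the label of that jar, on its side, 24 mm out along its +x axis and 22 mm up.
- jar3: Upright capped sample jar, 48 mm in diameter, 64 mm high including the white cap, about 0.12 kg. Origin: middle of the underside; z up. Its barcode label is on its +x side, and a black bar on top of the cap points from the middle towards the label. May be absent.
- jar3_label (a point): Middle of the label of that jar, on its side, 24 mm out along its +x axis and 22 mm up.
- reagent: Amber reagent bottle, 68 mm in diameter, 130 mm high; bystander, leave alone. Origin: middle of the underside.
- redlid: Loose red screw lid, 90 mm in diameter, 18 mm high; bystander, leave alone. Origin: middle of the underside.
Things that resemble listed ones, but are neither listed nor needed, are in the scene too. Leave any yellow look-alike of the jar1 alone.

How it is judged:
By the outcome, as a careful person would: the job done as asked, in the order asked, and still so for the second after the job is handed in, with the robot touching nothing.
Of jar0, jar1, jar2, jar3 only 2 to 3 are there at a start; the rules pass over those that are not, and their reading is None.
At some moment in a run one of jar0, jar1, jar2, jar3, tipbox may be knocked a few centimetres aside while the robot is not near it.
Once in a run the grip may slacken for a moment while it holds something.
It also fails if it takes over 210 s, if anything falls off the work surface, if the arm or the gripper's body presses on something with over 40 N, if the wrist force passes 120 N, or if a joint passes its speed limit or range.

## Robot

A 6-joint arm with a two-finger parallel gripper is mounted at the origin on the work surface. World frame = base frame: x ahead of the robot, y to its left, z up, the work surface at z = 0. Lengths are in m, angles in rad, forces in N, time in s.
With the tool pointing down it reaches from about 0.35 to 0.775 m from the base axis. Payload 5.5 kg.
Tool frame: the origin (TCP) lies at the very end of the fingers, on their centre line; the grasp point (between the pads) lies 19 mm behind it; z points along the fingers, y is the direction in which the jaws open and shut (so a half turn about z gives the same grasp; the last joint's range is limited). The gripper opens to 85 mm and grips with 20 to 120 N. Pads are 22 mm wide; open, the fingers measure 114 mm over their backs; the gripper's body (76 mm by 85 mm) begins 54 mm behind the grasp point. The pads swing forward as they close: fully open they stand 13 mm farther back than shut.
Start: joints at [1.087, 0.313, 0.046, 1.304, 0, 1.431], TCP at [0.194, 0.541, 0.231] pointing down, gripper open.
Joint ranges: [-2.76, 2.76], [-0.86, 1.69], [-1.03, 1.26], [-2.2, 2.34], [-1.47, 1.5], [-3.14, 3.14]. Speed limits (rad/s): [2.57, 2.57, 3.14, 3.14, 3.14, 3.14].

## Interface

Orientations are given as a unit quaternion [w, x, y, z].
In Python, from workcell import get_state, read_camera, hand_in, find_in, silhouettes gives the robot as it stands. The module is installed in compiled form; this text tells all that it offers.
- The arm moves only by the tool send_rows, never from a script. Its argument "deltas" is a list that holds one entry, the list of rows, each a list of 6 numbers: the shift along the world's x, y, z in cm, then the turn, a rotation vector about the world's x, y, z in degrees. In form: [[[dx, dy, dz, wx, wy, wz], ...]]. A call has 1 to 12 rows; each row is the pose to reach, as a shift and turn from the pose commanded when the call began; what a row does not reach only later rows make up. A row lasts 1/10 s, in which the tool goes at most 50 mm and 8.59 degrees, less where a joint would pass 70% of its speed; a pose out of reach is approached as far as the arm can. A call with a gripper value outside its range is refused whole. "jaw" is the opening, from -1 (shut) to 1 (fully open), so that 0 is half open, set as the call begins (left out, the last holds). The fingers move at their own pace and stop on an object; "force" is the grip in N (left out, the last holds). Time passes only in rows, so rows that repeat a pose let the fingers close. It gives the time, the measured TCP pose, the force and the opening at its end, in the units of the state.
- get_state(): the state, without advancing time (a new reading comes with each control period).
- read_camera(name): name is "scene" or "top" or "wrist"; returns a dict with "img" (384x512x3 uint8, red, green, blue), "z_map" (384x512 float32, m along the optical axis (not along the pixel's ray), 0 where there is no reading), "vfov" (degrees; the focal length in pixels is half the picture's height over the tangent of half this angle, whatever the lens; pixels are square), "cx", "cy" (the principal point, pixels), "R" (3x3) and "t" (3): a world point X has camera coordinates R X + t; the wrist camera has in their place "hand_eye" (4x4, takes a point from camera to tool coordinates, whose origin is the TCP and whose axes are the flange's). Camera axes: x right, y down, z forward; pixel columns grow to the right and rows downward; lengths in m; the calibration is good to about 2 mm. A picture is of the moment at which its call begins: read the wrist's pose just before it.
- hand_in(): hands the job in, once; it reports no verdict.
Trained networks look in a picture, given as the dict that the camera call returned (one of the last four; its "shot" number tells which), for a name from the list of things; names that differ only in an ending like _2 or _b are one class to them, and where a whole thing is asked for, a point or a joint stands for the part that bears it (a point fixed in the world has none). Each returns a list of dicts, best first, with "conf" (0 to 1); they miss things now and then, are a little off and sometimes report something else, mostly with a low value. They report only what shows in the picture. A call takes as long as a camera call. They do not tell look-alikes from the thing itself.
- find_in(picture, thing): "box" ([centre column, centre row, width, height] in pixels, round what is visible of it).
- silhouettes(picture, thing): "mask" (384x512 bool, what is visible of it) and "box" ([centre column, centre row, width, height] in pixels, round what is visible of it).
The state is a dict: "clock": time; "joint_pos": joint angles; "qvel": joint speeds; "tau": joint torques, N m; "tcp_pos": TCP position; "orientation": TCP orientation; "wrist_force": force on the tool from outside, world axes, zero at the start; "ft_torque": the same for the moment, N m; "finger_gap": finger opening in m.
Only numpy, scipy, OpenCV 4.12 (cv2) and the standard library are available. Lean on these libraries where they do the work, as an engineer would, in place of code of your own. Each camera call takes 0.05 s, during which the arm holds its last target.

## Working session

There is one attempt and no reset: what is moved stays moved. The work goes in short steps, Python scripts to look and compute and a tool call to move; the robot and the scene stay as the last step left them, time stands still between calls to the robot, and variables do not carry over. Pictures are saved under pics/ and viewed, and the job is handed in when it is done.

Besides the shell and the picture viewer there is one more tool, called after ">>>" as name(argument=value, ...) on one line, values as JSON. send_rows: Moves the arm, as the interface text tells. Its arguments: {"type":"object","properties":{"deltas":{"type":"array","items":{"type":"array","items":{"type":"array","items":{"type":"number"}}}},"jaw":{"type":"number"},"force":{"type":"number"}},"required":["deltas"]}

```bash
mkdir -p pics; python3 - <<'E'
from workcell import *
import cv2,numpy as np
s=get_state(); print({k:np.round(v,3) for k,v in s.items()})
for n in ["scene","top"]:
    p=read_camera(n); cv2.imwrite(f"pics/{n}0.png",cv2.cvtColor(p["img"],cv2.COLOR_RGB2BGR))
    print(n,p["vfov"],p["cx"],p["cy"],p["R"],p["t"],p["shot"])
E
```

```text
{'clock': np.float64(0.0), 'joint_pos': array([1.087, 0.314, 0.045, 1.304, 0.   , 1.431]), 'qvel': array([ 0.001, -0.   , -0.   , -0.   , -0.001,  0.001]), 'tau': array([-0.0000e+00, -4.8063e+01,  2.9853e+01,  1.9000e-02, -0.0000e+00,
       -0.0000e+00]), 'tcp_pos': array([0.194, 0.541, 0.23 ]), 'orientation': array([-0.   ,  0.171,  0.985, -0.001]), 'wrist_force': array([-0.654, -0.183, -0.656]), 'ft_torque': array([ 0.018, -0.001,  0.03 ]), 'finger_gap': np.float64(0.085)}
scene 43.42420596887312 250.20982184115584 189.02735438354318 [[-0.57451599  0.81835601 -0.01499395]
 [ 0.68093287  0.46771476 -0.56353645]
 [-0.45416054 -0.33397058 -0.82595512]] [ 0.23486406 -0.33801731  1.61181148] 1
top 55.67959649342044 256.5507035336395 188.6595337673989 [[-0.01603441 -0.99986464 -0.00368694]
 [-0.99149764  0.01637624 -0.12909009]
 [ 0.12913299  0.00158571 -0.99162602]] [0.05427863 0.49644572 0.97266504] 2
```

View pics/top0.png

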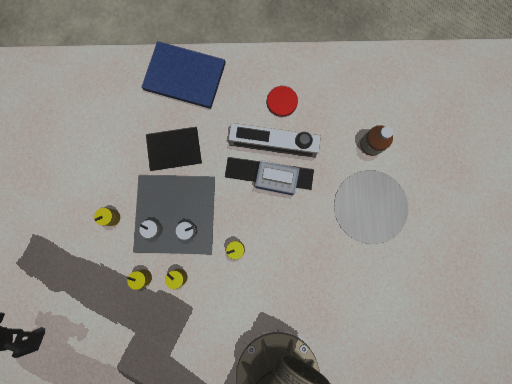

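View pics/scene0.png

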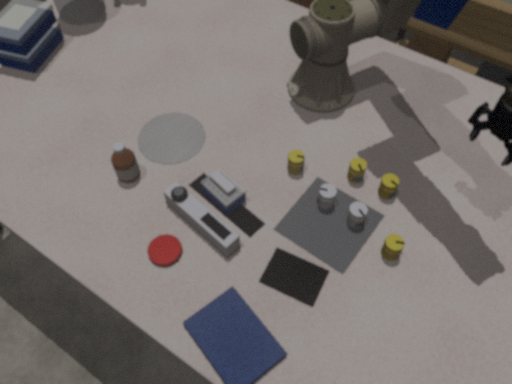

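The top picture shows two white-capped jars on the grey supply square, at (149,229) and (185,230). Four yellow-capped look-alikes stand outside it, at (104,217), (235,250), (137,281) and (175,279). The tip box is on the strip at (278,178), the black pad at (174,148) and the disc at (371,207). Next I'll measure these.

```bash
cat > lib.py <<'E'
from workcell import *
import cv2,numpy as np
def K(p):
    f=p["img"].shape[0]/2/np.tan(np.radians(p["vfov"]/2)); return f,p["cx"],p["cy"]
def ray(p,uv):
    f,cx,cy=K(p); uv=np.atleast_2d(uv).astype(float)
    d=np.c_[(uv[:,0]-cx)/f,(uv[:,1]-cy)/f,np.ones(len(uv))]
    return d
def plane(p,uv,z,R=None,t=None):
    R=p["R"] if R is None else R; t=p["t"] if t is None else t
    R=np.array(R);t=np.array(t); d=ray(p,uv)@R; c=-R.T@t
    s=(z-c[2])/d[:,2]; return c+d*s[:,None]
def proj(p,X,R=None,t=None):
    R=p["R"] if R is None else R; t=p["t"] if t is None else t
    f,cx,cy=K(p); q=np.atleast_2d(X)@np.array(R).T+np.array(t)
    return np.c_[q[:,0]/q[:,2]*f+cx,q[:,1]/q[:,2]*f+cy]
def wristRt():
    """take state, picture; return p,R,t"""
    s=get_state(); p=read_camera("wrist")
    w,x,y,z=s["orientation"]
    from scipy.spatial.transform import Rotation as Ro
    Rt=Ro.from_quat([x,y,z,w]).as_matrix()
    H=np.array(p["hand_eye"]); Rc=Rt@H[:3,:3]; tc=Rt@H[:3,3]+s["tcp_pos"]
    return p,Rc.T,-Rc.T@tc
def pts(p,R=None,t=None):
    """world xyz per pixel from depth"""
    R=np.array(p["R"] if R is None else R); t=np.array(p["t"] if t is None else t)
    h,w=p["z_map"].shape; f,cx,cy=K(p); v,u=np.mgrid[:h,:w]; z=p["z_map"]
    q=np.stack([(u-cx)/f*z,(v-cy)/f*z,z],-1); return (q-t)@R
def save(p,name,box=None,k=1):
    im=cv2.cvtColor(p["img"],cv2.COLOR_RGB2BGR)
    if box: im=im[box[1]:box[3],box[0]:box[2]]
    if k!=1: im=cv2.resize(im,None,fx=k,fy=k,interpolation=cv2.INTER_CUBIC)
    cv2.imwrite("pics/"+name+".png",im)
E
python3 - <<'E'
from lib import *
p=read_camera("top"); save(p,"top1a",(210,80,410,230),4); save(p,"top1b",(80,110,260,300),3)
X=pts(p)
for n in ["jar0","tipbox","park","disc","supply","scanner","scan_btn_top","reagent","redlid"]:
    for r in silhouettes(p,n)[:6]:
        m=r["mask"]; P=X[m]; 
        c=np.argwhere(m)[:,::-1].mean(0)
        zt=np.percentile(P[:,2],90)
        print(n,round(r["conf"],2),np.round(r["box"]),"z50/90",np.round(np.percentile(P[:,2],[50,90]),3),"ctr",np.round(plane(p,c,np.median(P[:,2]))[0],3))
E
```

```text
jar0 0.72 [139. 279.  30.  20.] z50/90 [0.063 0.066] ctr [0.263 0.355 0.063]
jar0 0.7 [106. 217.  24.  17.] z50/90 [0.063 0.066] ctr [0.425 0.446 0.063]
jar0 0.64 [177. 279.  23.  20.] z50/90 [0.064 0.067] ctr [0.263 0.26  0.064]
jar0 0.62 [234. 249.  19.  17.] z50/90 [0.064 0.067] ctr [0.334 0.106 0.064]
jar0 0.59 [149. 228.  22.  14.] z50/90 [0.063 0.066] ctr [0.391 0.328 0.063]
jar0 0.58 [186. 233.  22.  22.] z50/90 [0.064 0.066] ctr [0.386 0.235 0.064]
tipbox 0.64 [276. 179.  48.  35.] z50/90 [0.051 0.077] ctr [ 0.525 -0.009  0.051]
tipbox 0.23 [149. 229.  23.  16.] z50/90 [0.063 0.066] ctr [0.391 0.33  0.063]
park 0.88 [174. 150.  53.  45.] z50/90 [0.001 0.004] ctr [0.623 0.286 0.001]
disc 0.57 [368. 209.  76.  73.] z50/90 [0.002 0.004] ctr [ 0.444 -0.276  0.002]
supply 0.81 [174. 213.  82.  86.] z50/90 [0.001 0.004] ctr [0.438 0.278 0.001]
supply 0.31 [277. 176.  45.  34.] z50/90 [0.051 0.077] ctr [ 0.525 -0.01   0.051]
scanner 0.72 [271. 158.  95.  66.] z50/90 [0.058 0.063] ctr [0.6   0.007 0.058]
scan_btn_top 0.46 [304. 140.   8.  10.] z50/90 [0.082 0.085] ctr [ 0.623 -0.083  0.082]
reagent 0.84 [376. 142.  32.  29.] z50/90 [0.089 0.13 ] ctr [ 0.616 -0.274  0.089]
reagent 0.65 [369. 208.  76.  77.] z50/90 [0.002 0.004] ctr [ 0.444 -0.276  0.002]
redlid 0.8 [284. 102.  28.  35.] z50/90 [0.018 0.02 ] ctr [ 0.756 -0.032  0.018]
```

```bash
sleep 0
```

```text
(no output)
```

View pics/top1a.png

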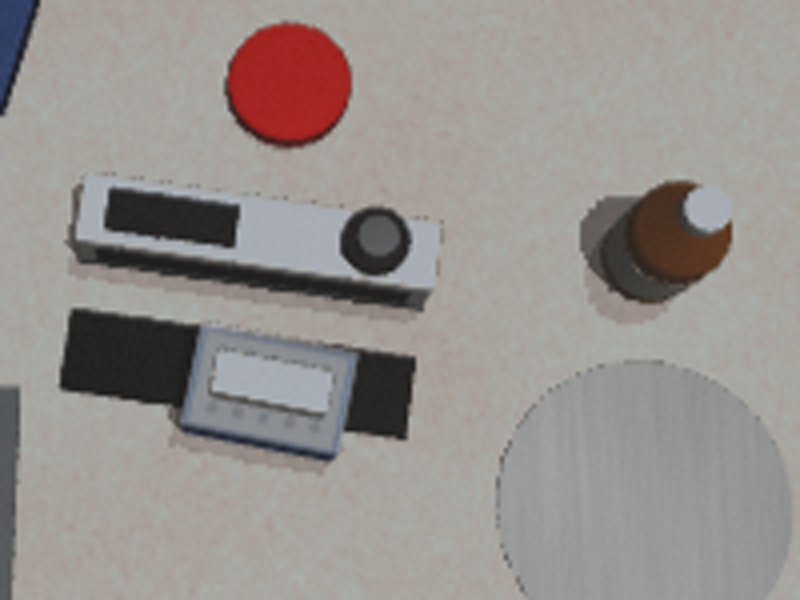

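View pics/top1b.png

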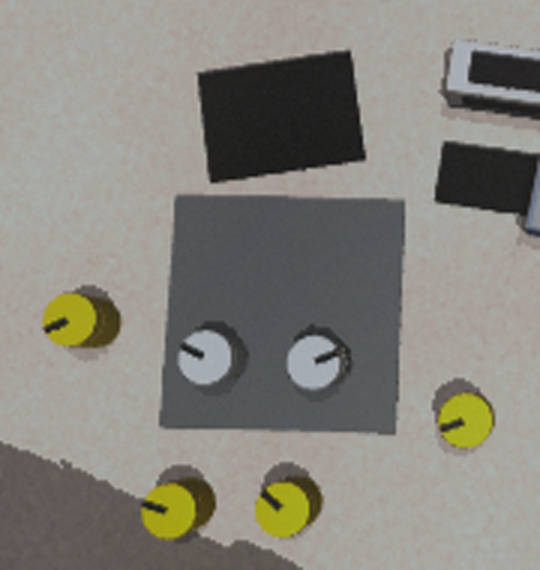

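```bash
cat >> lib.py <<'E'
def rect(p,z,x0,x1,y0,y1,res=0.0005,R=None,t=None):
    """orthographic view at height z; rows: x decreasing, cols: y decreasing (like top cam)"""
    nx=int(round((x1-x0)/res));ny=int(round((y1-y0)/res))
    xs=x1-(np.arange(nx)+.5)*res; ys=y1-(np.arange(ny)+.5)*res
    G=np.stack(np.meshgrid(xs,ys,indexing='ij')+[np.full((nx,ny),z)] if False else list(np.meshgrid(xs,ys,indexing='ij'))+[np.full((nx,ny),z)],-1)
    uv=proj(p,G.reshape(-1,3),R,t).reshape(nx,ny,2).astype(np.float32)
    return cv2.remap(p["img"],uv[...,0],uv[...,1],cv2.INTER_LINEAR),(x1,y1,res)
def minrect(mask,org):
    x1,y1,res=org
    n,l,st,c=cv2.connectedComponentsWithStats(mask.astype(np.uint8)); i=1+np.argmax(st[1:,4])
    m=(l==i).astype(np.uint8); cs,_=cv2.findContours(m,cv2.RETR_EXTERNAL,cv2.CHAIN_APPROX_NONE)
    q=max(cs,key=cv2.contourArea)[:,0,:].astype(np.float32)
    xy=np.c_[x1-(q[:,1]+.5)*res,y1-(q[:,0]+.5)*res].astype(np.float32)
    (c,s,a)=cv2.minAreaRect(xy*1000); return np.round(c,1),np.round(s,1),round(a,1),m
E
python3 - <<'E'
from lib import *
p=read_camera("top")
def g(a): return a.max(2).astype(int)
im,o=rect(p,0,.53,.72,.18,.40); print("park",minrect(g(im)<50,o)[:3])
im,o=rect(p,0,.27,.58,.14,.42); m=minrect((g(im)<115),o); print("supply",m[:3])
im,o=rect(p,0,.50,.66,-.15,.18); r=minrect(g(im)<50,o);print("strip part",r[:3]); cv2.imwrite("pics/r_strip.png",im[...,::-1])
im,o=rect(p,0.05,.46,.60,-.12,.12); cv2.imwrite("pics/r_tip50.png",im[...,::-1])
im,o=rect(p,0.076,.46,.60,-.12,.12); r=minrect(g(im)>190,o);print("rib",r[:3]); cv2.imwrite("pics/r_tip76.png",im[...,::-1])
im,o=rect(p,0.06,.52,.72,-.18,.18); r=minrect(g(im)>165,o);print("scanner top",r[:3]); cv2.imwrite("pics/r_scan.png",im[...,::-1])
for n,(u,v) in dict(A=(149,229),B=(185,230)).items():
    c=plane(p,(u,v),.064)[0]
    im,o=rect(p,.064,c[0]-.05,c[0]+.05,c[1]-.05,c[1]+.05); cv2.imwrite(f"pics/r_{n}.png",cv2.resize(im[...,::-1],None,fx=3,fy=3)); 
    (cc,s,a,m)=minrect(g(im)>165,o)
    q=np.argwhere(cv2.morphologyEx(m,cv2.MORPH_CLOSE,np.ones((25,25)))>0)
    (cx,cy),rad=cv2.minEnclosingCircle(q[:,::-1].astype(np.float32))
    C=np.array([o[0]-(cy+.5)*o[2],o[1]-(cx+.5)*o[2]])
    yy,xx=np.mgrid[:im.shape[0],:im.shape[1]]; d=(g(im)<110)&(np.hypot(xx-cx,yy-cy)<rad*.85)
    dv=-(np.argwhere(d).mean(0)-[cy,cx])
    print(n,np.round(C,4),"rad",rad*o[2],"bar yaw",np.degrees(np.arctan2(dv[1],dv[0])),d.sum())
E
```

```text
park (array([622.9, 285.7]), array([108.3, 148.3]), 8.0)
supply (array([434.2, 280.4]), array([222.2, 222. ]), 87.6)
strip part (array([558.7,  87.8]), array([90.6, 58.1]), 79.9)Traceback (most recent call last):
  File "<stdin>", line 8, in <module>
  File "lib.py", line 44, in minrect
    n,l,st,c=cv2.connectedComponentsWithStats(mask.astype(np.uint8)); i=1+np.argmax(st[1:,4])
                                                                          ~~~~~~~~~^^^^^^^^^^
    return _wrapfunc(a, 'argmax', axis=axis, out=out, **kwds)
    return bound(*args, **kwds)
ValueError: attempt to get argmax of an empty sequence
```

```bash
python3 - <<'E'
from lib import *
p=read_camera("top")
def g(a): return a.max(2).astype(int)
im,o=rect(p,0.0,.48,.62,-.17,.17)
m=(g(im)<50).astype(np.uint8); n,l,st,c=cv2.connectedComponentsWithStats(m)
k=np.isin(l,[i for i in range(1,n) if st[i,4]>1500]); q=np.argwhere(k)
xy=np.c_[o[0]-(q[:,0]+.5)*o[2],o[1]-(q[:,1]+.5)*o[2]]*1000
print("strip",cv2.minAreaRect(xy.astype(np.float32)),[(st[i,4],c[i]) for i in range(1,n) if st[i,4]>1500])
im,o=rect(p,0.076,.46,.60,-.12,.12); mm=g(im); print(np.percentile(mm,[50,90,99,99.9]))
cv2.imwrite("pics/r_tip76.png",cv2.resize(im[...,::-1],None,fx=1.6,fy=1.6))
im2,o2=rect(p,0.05,.46,.60,-.12,.12)
cv2.imwrite("pics/r_tips.png",np.vstack([im,im2])[...,::-1])
im3,o3=rect(p,0.06,.52,.72,-.18,.18);cv2.imwrite("pics/r_scan.png",im3[...,::-1])
ims=[]
for n,(u,v) in dict(A=(149,229),B=(185,230)).items():
    c=plane(p,(u,v),.064)[0]
    im,o=rect(p,.064,c[0]-.05,c[0]+.05,c[1]-.05,c[1]+.05); ims.append(im); print(n,o,np.percentile(g(im),[50,90,99]))
cv2.imwrite("pics/r_jars.png",cv2.resize(np.hstack(ims)[...,::-1],None,fx=2,fy=2))
E
```

```text
strip ((569.4463500976562, 6.230621337890625), (248.7174835205078, 106.69953155517578), 81.18572235107422) [(np.int32(4936), array([432.34866288,  20.90336305])), (np.int32(20030), array([163.57169246, 121.85057414])), (np.int32(8645), array([524.4119144 , 181.77987276]))]
[148. 169. 181. 182.]
A (np.float64(0.4403977939392046), np.float64(0.38187214701668026), 0.0005) [ 88. 177. 180.]
B (np.float64(0.43624128065004986), np.float64(0.28671359087870074), 0.0005) [ 90. 178. 180.]
```

View pics/r_tips.png

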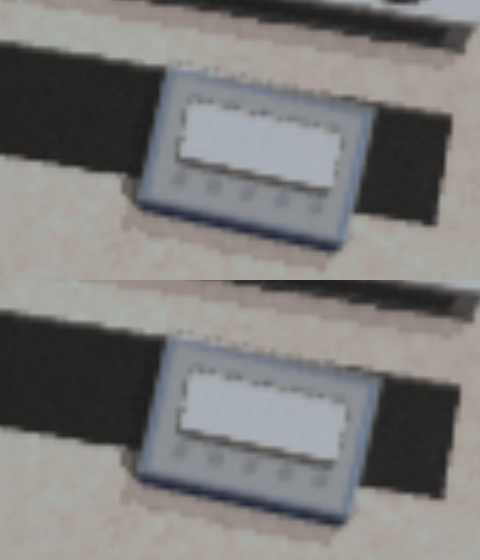

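View pics/r_scan.png

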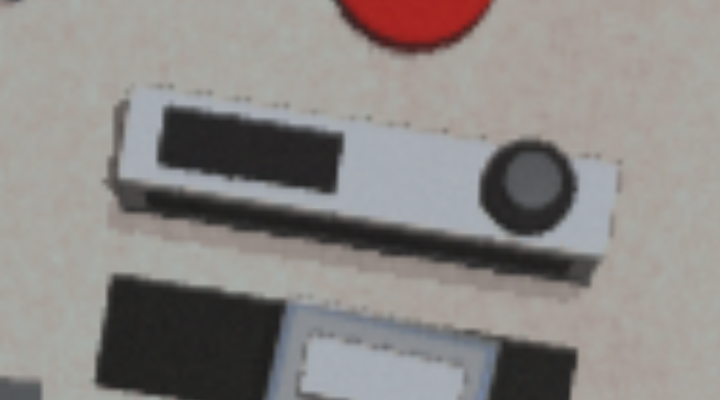

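View pics/r_jars.png

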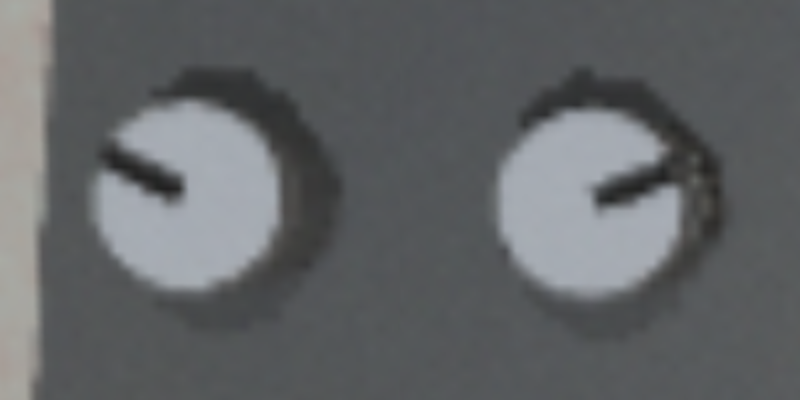

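```bash
cat > meas.py <<'E'
from lib import *
def g(a): return a.max(2).astype(int)
def strip(p):
    im,o=rect(p,0.0,.48,.62,-.17,.17)
    m=(g(im)<50).astype(np.uint8); n,l,st,c=cv2.connectedComponentsWithStats(m)
    # exclude scanner front: use x below line
    sel=[]
    for i in range(1,n):
        x=o[0]-(c[i][1]+.5)*o[2]; y=o[1]-(c[i][0]+.5)*o[2]
        if st[i,4]>1000 and x< .577+ .14*y-.01: sel.append(i)
    q=np.argwhere(np.isin(l,sel)); xy=np.c_[o[0]-(q[:,0]+.5)*o[2],o[1]-(q[:,1]+.5)*o[2]]*1000
    return cv2.minAreaRect(xy.astype(np.float32))
def jar(p,C,R=None,t=None):
    im,o=rect(p,.064,C[0]-.05,C[0]+.05,C[1]-.05,C[1]+.05,R=R,t=t)
    gg=g(im); sat=im.max(2).astype(int)-im.min(2)
    m=((gg>140)&(sat<60)).astype(np.uint8)
    n,l,st,c=cv2.connectedComponentsWithStats(m)
    d=[np.hypot(*(c[i]-100)) if st[i,4]>2000 else 1e9 for i in range(1,n)]
    m=(l==1+int(np.argmin(d))).astype(np.uint8)
    cs,_=cv2.findContours(m,cv2.RETR_EXTERNAL,cv2.CHAIN_APPROX_NONE); h=cv2.convexHull(max(cs,key=cv2.contourArea))
    (cx,cy),rad=cv2.minEnclosingCircle(h)
    yy,xx=np.mgrid[:200,:200]; r=np.hypot(xx-cx,yy-cy)
    dk=(gg<100)&(r<rad*.85)
    dv=-(np.argwhere(dk).mean(0)-[cy,cx]) if dk.any() else np.zeros(2)
    return np.round([o[0]-(cy+.5)*o[2],o[1]-(cx+.5)*o[2]],4),round(rad*o[2],4),round(float(np.degrees(np.arctan2(dv[1],dv[0]))),1),int(dk.sum())
E
python3 - <<'E'
from meas import *
p=read_camera("top")
print("strip",strip(p))
im,o=rect(p,0.076,.46,.60,-.12,.12); s=im.astype(int); r=minrect((s.min(2)>162)&(np.arange(280)[:,None]>80),o); print("rib",r[:3])
im,o=rect(p,0.06,.52,.72,-.18,.18); r=minrect(cv2.morphologyEx((g(im)>150).astype(np.uint8),cv2.MORPH_OPEN,np.ones((5,5)))*((im.astype(int)[...,2]-im[...,0])>2),o);print("scanner top",r[:3]); cv2.imwrite("pics/m.png",r[3]*255)
print("A",jar(p,(.39,.332)),"B",jar(p,(.386,.237)))
b=silhouettes(p,"scan_btn_top")
im,o=rect(p,0.085,.58,.68,-.13,-.03); cv2.imwrite("pics/r_btn.png",cv2.resize(im[...,::-1],None,fx=3,fy=3))
E
```

```text
strip ((545.3759155273438, 10.106307983398438), (248.61053466796875, 58.24750900268555), 80.47773742675781)
rib (array([527.5, -10.4]), array([76.8, 27. ]), 77.8)
scanner top (array([639.2,  20.6]), array([195.1,  47.2]), 80.7)
A (array([0.3913, 0.335 ]), 0.0233, 63.2, 425) B (array([0.3857, 0.2393]), 0.0232, -70.1, 406)
```

View pics/r_btn.png

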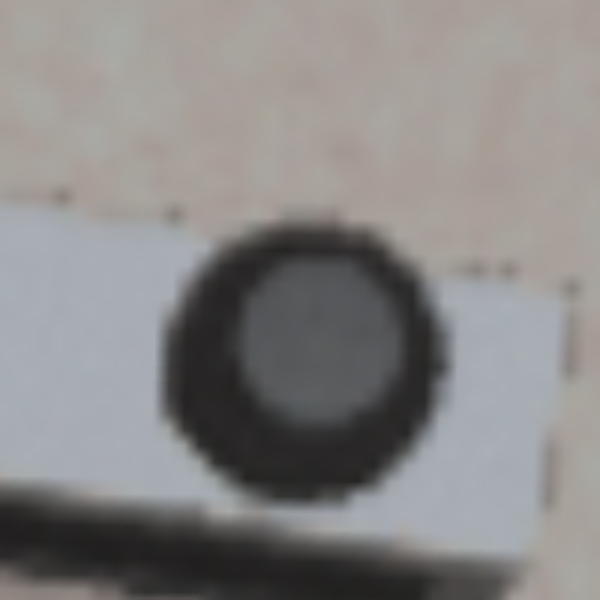

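View pics/m.png

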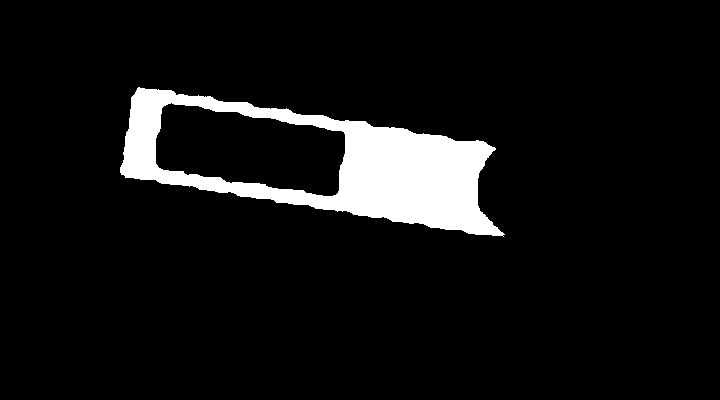

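>>> send_rows(deltas=[[[16,-28,4,0,0,-42],[16,-28,4,0,0,-42],[16,-28,4,0,0,-42],[16,-28,4,0,0,-42],[16,-28,4,0,0,-42],[16,-28,4,0,0,-42],[31,-56,7,0,0,-82],[31,-56,7,0,0,-82],[31,-56,7,0,0,-82],[31,-56,7,0,0,-82],[31,-56,7,0,0,-82],[31,-56,7,0,0,-82]]], jaw=1)

```text
clock: 2.0
tcp_pos: [0.4837, 0.0179, 0.2976]
orientation: [0.0, 0.776, 0.63, 0.0]
wrist_force: [-0.0, 0.5, -0.3]
finger_gap: 0.0855
```

>>> send_rows(deltas=[[[0,0,0,0,0,0],[0,0,0,0,0,0],[0,0,0,0,0,0]]])

```text
clock: 2.3
tcp_pos: [0.4825, 0.0206, 0.297]
orientation: [-0.0, 0.775, 0.632, -0.0]
wrist_force: [-0.9, 0.3, 0.1]
finger_gap: 0.0859
```

```bash
python3 - <<'E'
from lib import *
p,R,t=wristRt(); s=get_state(); print(s["clock"],s["tcp_pos"],s["orientation"],s["joint_pos"]); save(p,"w1")
print(np.array(p["hand_eye"]).round(3)); print(p["vfov"])
E
```

```text
2.35 [0.4824002  0.02099008 0.29704886] [-2.34047008e-04  7.75000151e-01  6.31961001e-01 -7.45821080e-05] [-1.23099984e-01  1.22257068e-01 -3.70896071e-02  1.41189093e+00
  2.15957197e-04  1.65033071e+00]
[[ 0.    -0.954 -0.3    0.077]
 [ 1.     0.     0.     0.   ]
 [-0.    -0.3    0.954 -0.142]
 [ 0.     0.     0.     1.   ]]
71.55525906894684
```

View pics/w1.png

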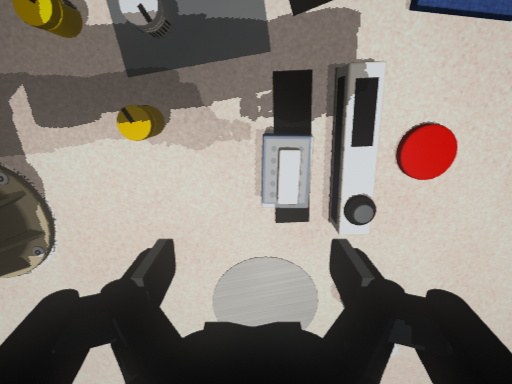

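```bash
python3 - <<'E'
from meas import *
p,R,t=wristRt()
X=pts(p,R,t); print("bench z",np.median(X[150:230,100:250,2]))
im,o=rect(p,0.076,.46,.60,-.12,.12,R=R,t=t); im5,o=rect(p,0.05,.46,.60,-.12,.12,R=R,t=t)
r=minrect(im.min(2)>205,o); print("rib",r[:3],np.percentile(im.min(2),[50,90,97]))
cv2.imwrite("pics/w1r.png",np.vstack([im,im5])[...,::-1])
im,o=rect(p,0.0,.48,.72,-.17,.17,R=R,t=t); cv2.imwrite("pics/w1s.png",im[...,::-1])
E
```

```text
bench z -0.00046238840032948646
rib (array([529.4,  -7.4]), array([75.7, 26.2]), 77.6) [174. 195. 209.]
```

View pics/w1r.png

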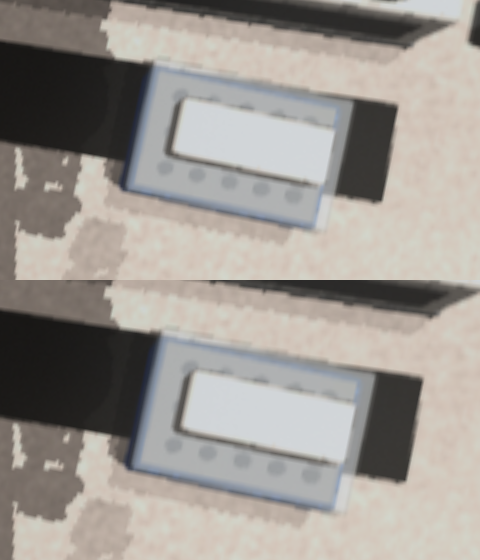

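View pics/w1s.png

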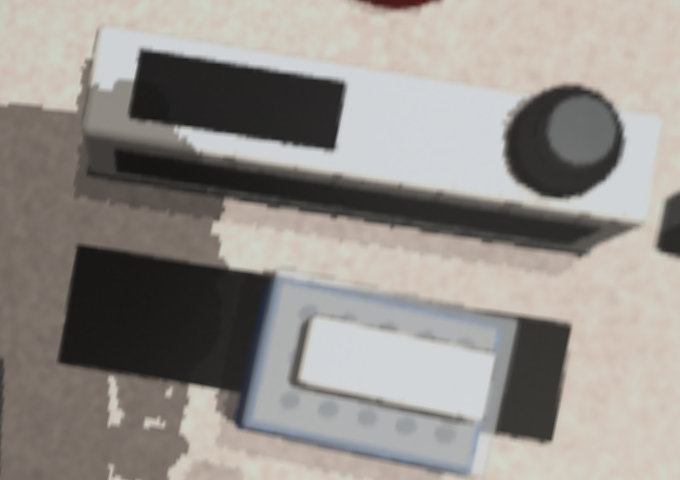

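>>> send_rows(deltas=[[[4.6,-3,-5,0,0,-0.7],[4.6,-3,-10,0,0,-0.7],[4.6,-3,-15,0,0,-0.7],[4.6,-3,-19,0,0,-0.7],[4.6,-3,-19,0,0,-0.7],[4.6,-3,-19,0,0,-0.7],[4.6,-3,-19,0,0,-0.7]]])

```text
clock: 3.1
tcp_pos: [0.5307, -0.0096, 0.1096]
orientation: [0.001, 0.779, 0.627, 0.001]
wrist_force: [0.8, -0.2, 0.2]
finger_gap: 0.0857
```

```bash
python3 - <<'E'
from meas import *
p,R,t=wristRt(); s=get_state(); print(s["tcp_pos"],s["orientation"]); save(p,"w2")
im,o=rect(p,0.076,.46,.60,-.12,.12,R=R,t=t)
r=minrect(im.min(2)>205,o); print("rib",r[:3])
cv2.imwrite("pics/w2r.png",im[...,::-1])
E
```

```text
[ 0.53121584 -0.00983149  0.11016297] [0.00192617 0.77900408 0.62701359 0.00169872]
rib (array([523.2, -34.8]), array([170., 126.]), 90.0)
```

View pics/w2.png

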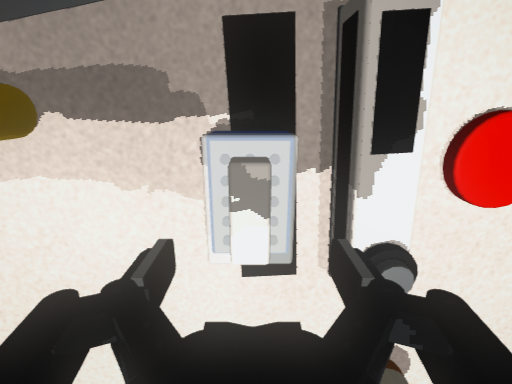

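```bash
python3 - <<'E'
from meas import *
p,R,t=wristRt(); s=get_state(); print(s["tcp_pos"])
x=s["tcp_pos"].copy(); x[2]=.076; print(proj(p,x,R,t),proj(p,s["tcp_pos"],R,t))
# rib corners by eye at z=.076
print(plane(p,[(229,157),(271,157),(269,263),(231,263)],.076,R,t).round(4))
E
```

```text
[ 0.53132944 -0.00998557  0.11023301]
[[251.66937914 219.39662686]] [[251.89345101 242.52023265]]
[[ 0.5262  0.0374  0.076 ]
 [ 0.5536  0.0314  0.076 ]
 [ 0.5365 -0.0479  0.076 ]
 [ 0.5083 -0.0416  0.076 ]]
```

>>> send_rows(deltas=[[[0,0.3,-3,0,0,0],[0,0.3,-5.4,0,0,0],[0,0.3,-5.4,0,0,0],[0,0.3,-5.4,0,0,0],[0,0.3,-5.4,0,0,0]]], jaw=0.3)

```text
clock: 3.7
tcp_pos: [0.5308, -0.0073, 0.0553]
orientation: [0.001, 0.779, 0.627, 0.001]
wrist_force: [-0.1, 0.4, -0.5]
finger_gap: 0.0554
```

>>> send_rows(deltas=[[[0,0,-0.1,0,0,0],[0,0,-0.1,0,0,0],[0,0,-0.1,0,0,0],[0,0,-0.1,0,0,0],[0,0,-0.1,0,0,0],[0,0,-0.1,0,0,0]]], jaw=-1, force=70)

```text
clock: 4.3
tcp_pos: [0.5299, -0.0072, 0.0534]
orientation: [0.001, 0.779, 0.627, 0.001]
wrist_force: [-1.2, 0.3, 5.6]
finger_gap: 0.0284
```

>>> send_rows(deltas=[[[0,0,2,0,0,0],[0,0,5,0,0,0],[0,0,8,0,0,0],[0,0,8,0,0,0],[0,0,8,0,0,0]]])

```text
clock: 4.8
tcp_pos: [0.5293, -0.0071, 0.1323]
orientation: [0.0, 0.779, 0.627, 0.0]
wrist_force: [0.2, 0.5, -3.2]
finger_gap: 0.0287
```

>>> send_rows(deltas=[[[3,9,2,0,0,8],[3,9,2,0,0,8],[6,18,2,0,0,16],[6,18,2,0,0,16],[9,28.5,2,0,0,20.3],[9,28.5,2,0,0,20.3],[9,28.5,2,0,0,20.3],[9,28.5,2,0,0,20.3],[9,28.5,2,0,0,20.3],[9,28.5,2,0,0,20.3]]])

```text
clock: 5.8
tcp_pos: [0.6185, 0.2762, 0.1514]
orientation: [-0.0, 0.657, 0.754, -0.001]
wrist_force: [-0.4, 0.9, -2.8]
finger_gap: 0.0287
```

```bash
python3 - <<'E'
from meas import *
p,R,t=wristRt(); s=get_state(); print(s["tcp_pos"],s["orientation"],s["finger_gap"]); save(p,"w3")
q=read_camera("top"); save(q,"t3",(80,80,330,280),3)
x=s["tcp_pos"].copy(); 
for z in (0,.05): x[2]=z; print(proj(p,x,R,t))
E
```

```text
[0.61871309 0.27614777 0.15178687] [-1.65413695e-04  6.57456790e-01  7.53492023e-01 -5.59924121e-04] 0.028623574986795887
[[252.18464216 177.67523313]]
[[252.12793898 190.92383418]]
```

View pics/w3.png

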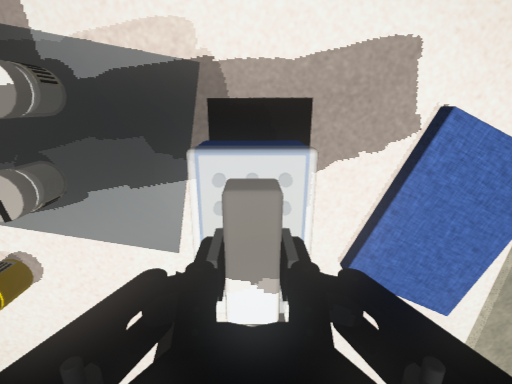

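View pics/t3.png

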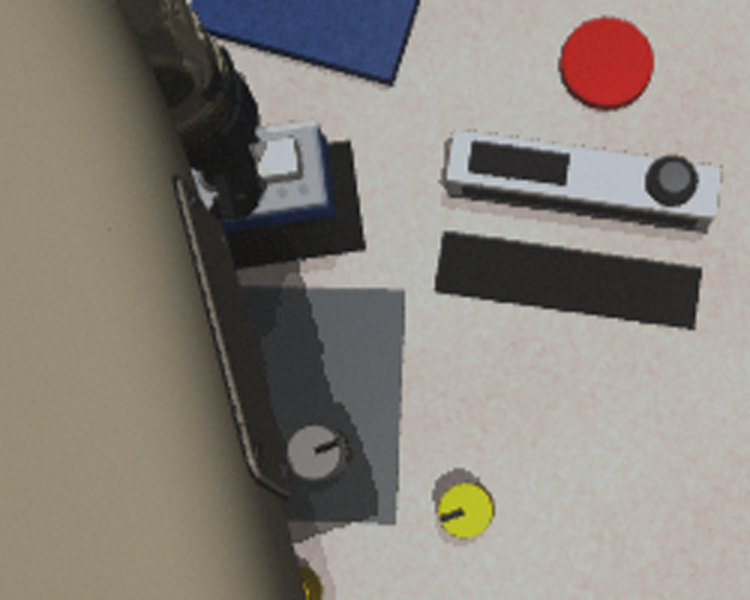

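```bash
python3 - <<'E'
from meas import *
p,R,t=wristRt()
P=plane(p,[(208,98),(312,98),(210,140)],0,R,t)[:,:2]; print(P.round(4))
d=P[1]-P[0]; L=np.hypot(*d); ex=d/L; print(L,np.degrees(np.arctan2(ex[1],ex[0]))); ey=np.array([-ex[1],ex[0]]); print((P[0]+P[1])/2-.075*ey)
q=read_camera("top"); print(strip(q))
E
```

```text
[[0.562  0.355 ]
 [0.6696 0.3697]
 [0.568  0.312 ]]
0.10858451223344029 7.795435219046855
[0.62600135 0.28801753]
((545.55126953125, 9.81988525390625), (247.16905212402344, 57.70796203613281), 80.57196807861328)
```

>>> send_rows(deltas=[[[0.6,1,0,0,0,0],[0.6,1,-3,0,0,0],[0.6,1,-6,0,0,0],[0.6,1,-8,0,0,0],[0.6,1,-8.7,0,0,0],[0.6,1,-8.7,0,0,0],[0.6,1,-8.7,0,0,0]]])

```text
clock: 6.7
tcp_pos: [0.626, 0.2879, 0.0665]
orientation: [0.001, 0.657, 0.754, 0.001]
wrist_force: [0.4, 0.7, -2.1]
finger_gap: 0.0287
```

>>> send_rows(deltas=[[[0,0,-0.5,0,0,0],[0,0,-1,0,0,0],[0,0,-1.2,0,0,0],[0,0,-1.2,0,0,0]]])

```text
clock: 7.1
tcp_pos: [0.6252, 0.288, 0.0536]
orientation: [0.0, 0.657, 0.754, 0.0]
wrist_force: [-1.1, 1.0, 0.2]
finger_gap: 0.0285
```

>>> send_rows(deltas=[[[0,0,0,0,0,0],[0,0,0,0,0,0],[0,0,0,0,0,0],[0,0,4,0,0,0],[0,0,9,0,0,0],[0,0,14,0,0,0],[-5,-6,17,0,0,0],[-10,-12,17,0,0,0],[-15,-17,17,0,0,0],[-18,-17,17,0,0,0],[-18,-17,17,0,0,0],[-18,-17,17,0,0,0]]], jaw=0.3)

```text
clock: 8.3
tcp_pos: [0.4392, 0.1158, 0.223]
orientation: [-0.001, 0.658, 0.753, -0.002]
wrist_force: [-0.1, -0.2, 0.5]
finger_gap: 0.0554
```

```bash
python3 - <<'E'
from meas import *
p,R,t=wristRt(); s=get_state(); print(s["tcp_pos"],s["orientation"],s["joint_pos"].round(2),s["finger_gap"]); save(p,"w4")
q=read_camera("top"); save(q,"t4",(80,80,400,300),2)
E
```

```text
[0.44209562 0.11661031 0.22361517] [-5.54430704e-05  6.57454496e-01  7.53494225e-01 -1.90098293e-04] [ 0.08  0.09 -0.25  1.23 -0.    1.52] 0.05542157904204765
```

View pics/w4.png

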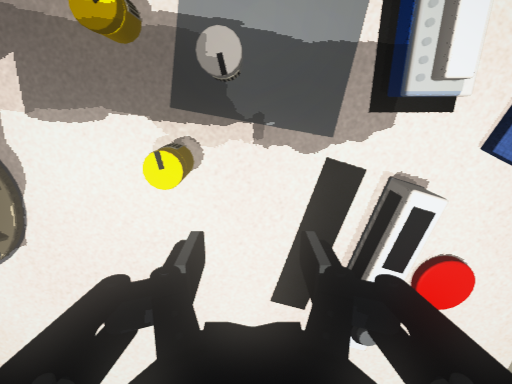

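View pics/t4.png

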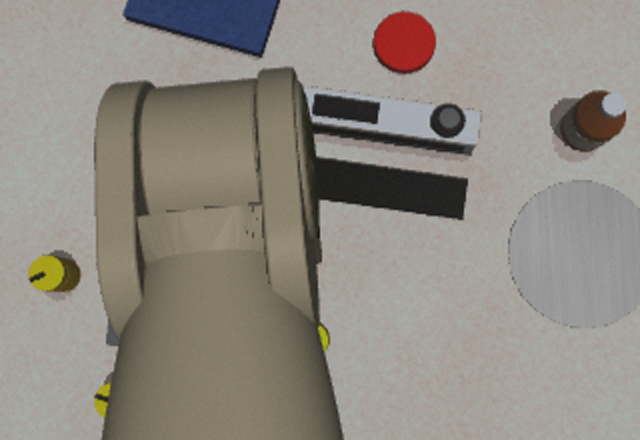

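```bash
python3 - <<'E'
from meas import *
q=read_camera("scene"); save(q,"s4",(160,140,440,330),2.8)
im,o=rect(q,0,.53,.72,.18,.40); im2,o=rect(q,0.05,.53,.72,.18,.40); cv2.imwrite("pics/s4r.png",np.hstack([im,im2])[...,::-1])
E
```

```text
(no output)
```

View pics/s4.png

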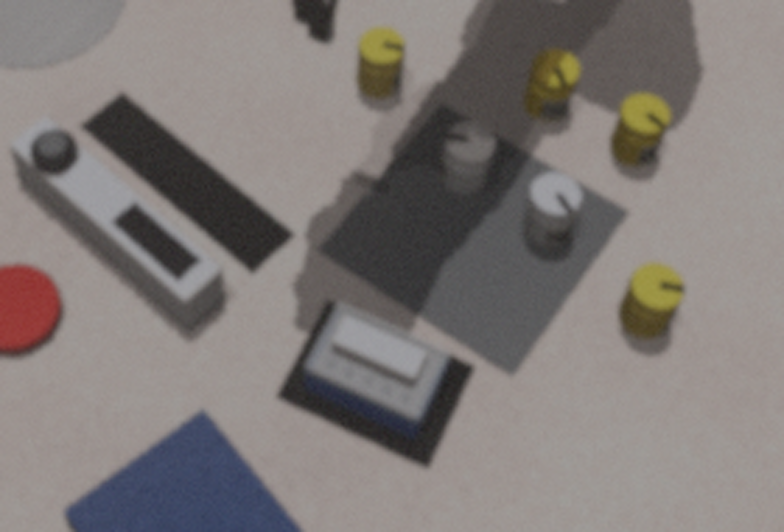

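View pics/s4r.png

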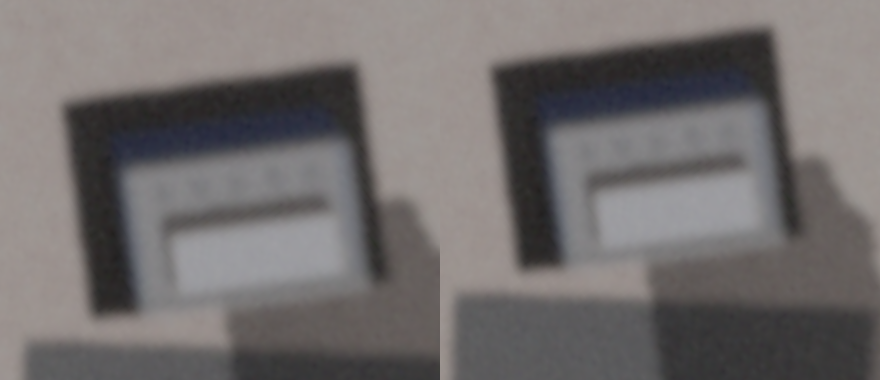

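>>> send_rows(deltas=[[[-3,5,0,0,0,6],[-5.6,9,0,0,0,12],[-5.6,11,0,0,0,12],[-5.6,11,0,0,0,12],[-5.6,11,0,0,0,12]]])

```text
clock: 8.95
tcp_pos: [0.39, 0.2292, 0.223]
orientation: [0.0, 0.573, 0.819, 0.0]
wrist_force: [0.2, -0.1, -0.3]
finger_gap: 0.0551
```

```bash
python3 - <<'E'
from meas import *
p,R,t=wristRt(); s=get_state(); print(s["tcp_pos"],s["orientation"]); save(p,"w5")
print("A",jar(p,(.391,.334),R,t),"B",jar(p,(.386,.239),R,t))
E
```

```text
[0.3900246  0.22851433 0.22295085] [2.05018118e-04 5.73852246e-01 8.18958825e-01 1.03278799e-05]
A (array([0.391 , 0.3628]), 0.054, -59.3, 3416) B (array([0.386, 0.225]), 0.0613, 112.8, 5665)
```

View pics/w5.png

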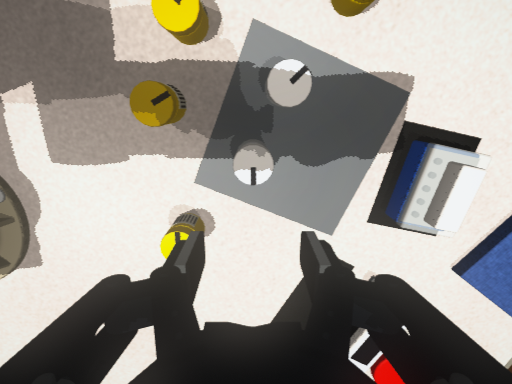

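```bash
cat >> meas.py <<'E'
def jard(p,C,R=None,t=None,thr=80):
    """jar by depth: cap-top pixels within 35 mm of C"""
    X=pts(p,R,t); m=(np.abs(X[...,2]-.064)<.005)&(np.hypot(X[...,0]-C[0],X[...,1]-C[1])<.04)
    uv=np.argwhere(m)[:,::-1]; P=plane(p,uv,.064,R,t)[:,:2]*1000
    (c,rad)=cv2.minEnclosingCircle(P.astype(np.float32)); c=np.array(c); c2=P.mean(0)
    v=p["img"].max(2)[m].astype(int); r=np.hypot(*(P-c2).T)
    k=(v<thr)&(r<20)
    # principal axis of the bar through far end
    B=P[k]-c2; d=B.mean(0) if k.any() else np.zeros(2)
    ev=np.linalg.eigh(np.cov(B.T))[1][:,1] if k.sum()>5 else d
    ev=ev*np.sign(ev@d)
    return "mec",c.round(1),round(rad,1),"mean",c2.round(1),"yaw",np.degrees(np.arctan2(d[1],d[0])).round(1),"axis",np.degrees(np.arctan2(ev[1],ev[0])).round(1),int(k.sum()),len(P)
E
python3 - <<'E'
from meas import *
p,R,t=wristRt()
print(plane(p,[(254,163),(290,82)],.064,R,t).round(4))
print("A",jard(p,(.391,.334),R,t));print("B",jard(p,(.386,.239),R,t))
E
```

```text
[[0.3873 0.2438 0.064 ]
 [0.3932 0.3379 0.064 ]]
A ('mec', array([392.9, 337.3]), 23.8, 'mean', array([392.7, 337.7]), 'yaw', np.float64(62.4), 'axis', np.float64(63.0), 96, 1692)
B ('mec', array([387.1, 242.3]), 23.9, 'mean', array([387.2, 242.7]), 'yaw', np.float64(-71.0), 'axis', np.float64(-69.2), 53, 1300)
```

>>> send_rows(deltas=[[[-0.3,1.3,-4,0,0,0],[-0.3,1.3,-8,0,0,0],[-0.3,1.3,-12,0,0,0],[-0.3,1.3,-12,0,0,0]]], jaw=0.6)

```text
clock: 9.45
tcp_pos: [0.3827, 0.2386, 0.0986]
orientation: [-0.003, 0.575, 0.818, -0.004]
wrist_force: [-0.7, 0.0, 1.1]
finger_gap: 0.0682
```

```bash
python3 - <<'E'
from meas import *
p,R,t=wristRt(); s=get_state(); print(s["tcp_pos"],s["finger_gap"]); save(p,"w6")
print("B",jard(p,(.386,.239),R,t))
E
```

```text
[0.38447219 0.23938818 0.10134569] 0.06817890707196048
B ('mec', array([386.6, 242.3]), 24.4, 'mean', array([386.6, 243.4]), 'yaw', np.float64(-70.9), 'axis', np.float64(-69.4), 139, 3185)
```

View pics/w6.png

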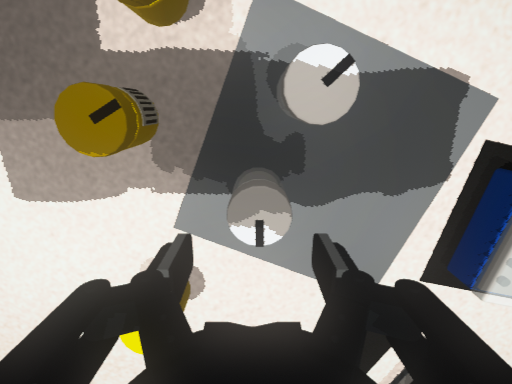

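>>> send_rows(deltas=[[[0.1,0.2,-3,0,0,0],[0.1,0.2,-6,0,0,0],[0.1,0.2,-8.6,0,0,0],[0.1,0.2,-8.6,0,0,0],[0.1,0.2,-8.6,0,0,0]]])

```text
clock: 10.0
tcp_pos: [0.3887, 0.2432, 0.0189]
orientation: [0.001, 0.575, 0.818, 0.001]
wrist_force: [0.9, 0.9, 0.6]
finger_gap: 0.0683
```

>>> send_rows(deltas=[[[0,0,0,0,0,0],[0,0,0,0,0,0],[0,0,0,0,0,0],[0,0,0,0,0,0],[0,0,0,0,0,0]]], jaw=-1, force=50)

```text
clock: 10.5
tcp_pos: [0.3889, 0.2435, 0.0194]
orientation: [0.001, 0.574, 0.819, 0.002]
wrist_force: [-1.0, -0.8, 6.1]
finger_gap: 0.0473
```

>>> send_rows(deltas=[[[0,0,3,0,0,0],[0,0,7,0,0,0],[2,-3,10,0,0,8],[5,-8,10,0,0,16],[8,-13,10,0,0,24],[11,-18,10,0,0,33],[14,-22,10,0,0,42],[15,-24.5,10,0,0,50],[15,-24.5,10,0,0,58],[15,-24.5,10,0,0,61],[15,-24.5,10,0,0,61],[15,-24.5,10,0,0,61]]])

```text
clock: 11.7
tcp_pos: [0.537, -0.0019, 0.1178]
orientation: [0.0, 0.08, 0.997, 0.0]
wrist_force: [-0.7, 0.3, -1.5]
finger_gap: 0.047
```

```bash
python3 - <<'E'
from meas import *
from scipy.spatial.transform import Rotation as Ro
p,R,t=wristRt(); s=get_state(); print(s["tcp_pos"],s["orientation"],s["finger_gap"],s["wrist_force"],s["joint_pos"].round(2)); save(p,"w7")
b=s["tcp_pos"][2]-.019
# cap top plane at b+.064
X=pts(p,R,t); print(proj(p,[*s["tcp_pos"][:2],b+.064],R,t))
q=read_camera("top"); save(q,"t7",(150,100,400,280),3)
E
```

```text
[ 0.53693343 -0.00164157  0.11771912] [2.69940726e-04 8.00726418e-02 9.96788992e-01 7.28770133e-05] 0.04710006685730802 [ 0.4201237   0.10915161 -2.80519163] [-0.15  0.3  -0.26  1.01  0.    0.01]
[[252.00643361 290.91448566]]
```

View pics/w7.png

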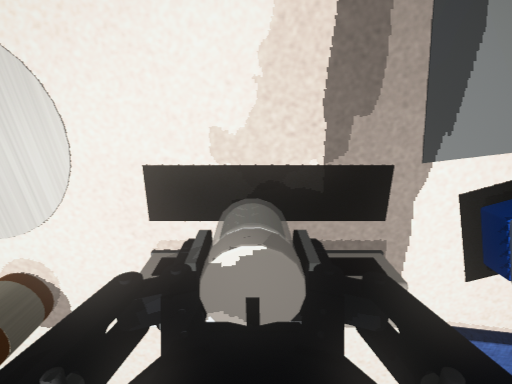

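View pics/t7.png

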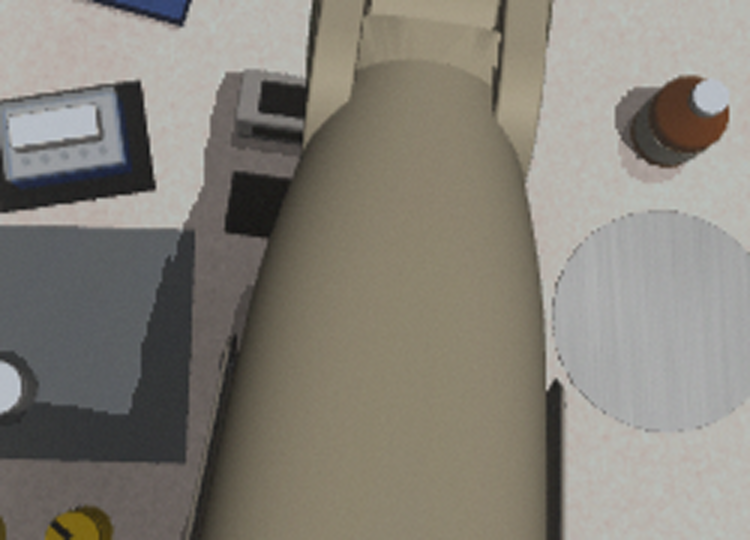

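```bash
python3 - <<'E'
from meas import *
p,R,t=wristRt()
P=plane(p,[(143.5,165),(393.5,165),(387.5,220.5),(149.5,220.5)],0,R,t)[:,:2]; print(P.round(4),P.mean(0).round(4))
d=P[1]-P[0]; print(np.degrees(np.arctan2(d[1],d[0]))-90,np.hypot(*d), np.hypot(*(P[2]-P[1])))
s=get_state(); b=s["tcp_pos"][2]-.019+.064
print(plane(p,[(252,285),(252,297),(252.5,325),(253,272)],b,R,t).round(4),s["tcp_pos"])
E
```

```text
[[ 0.4988 -0.104 ]
 [ 0.5382  0.1409]
 [ 0.5978  0.1346]
 [ 0.5577 -0.1145]] [0.5481 0.0143]
-9.13500209460932 0.24809225646752495 0.05995583890189805
[[ 0.5337 -0.0006  0.1625]
 [ 0.5398 -0.0016  0.1625]
 [ 0.555  -0.0038  0.1625]
 [ 0.5274  0.0008  0.1625]] [ 0.53687673 -0.00137047  0.11752936]
```

>>> send_rows(deltas=[[[0.8,-0.2,-2,0,0,0],[0.8,-0.2,-5,0,0,0],[0.8,-0.2,-7,0,0,0],[0.8,-0.2,-8.8,0,0,0],[0.8,-0.2,-8.8,0,0,0],[0.8,-0.2,-8.8,0,0,0]]])

```text
clock: 12.45
tcp_pos: [0.5448, -0.0035, 0.0293]
orientation: [-0.0, 0.079, 0.997, 0.0]
wrist_force: [-0.1, -0.3, -1.0]
finger_gap: 0.047
```

>>> send_rows(deltas=[[[0,0,-0.5,0,0,0],[0,0,-0.9,0,0,0],[0,0,-0.9,0,0,0],[0,0,-0.9,0,0,0]]])

```text
clock: 12.85
tcp_pos: [0.5452, -0.0041, 0.0203]
orientation: [0.0, 0.079, 0.997, 0.0]
wrist_force: [0.0, -0.6, -1.1]
finger_gap: 0.047
```

>>> send_rows(deltas=[[[0,0,-0.1,0,0,0],[0,0,-0.15,0,0,0],[0,0,-0.15,0,0,0]]])

```text
clock: 13.15
tcp_pos: [0.5455, -0.0041, 0.0195]
orientation: [0.001, 0.079, 0.997, 0.0]
wrist_force: [-1.4, -0.1, 4.1]
finger_gap: 0.0473
```

>>> send_rows(deltas=[[[0,0,0,0,0,0],[0,0,0,0,0,0],[0,0,0,0,0,0],[0,0,4,0,0,0],[0,0,8,0,0,0],[0,0,13,0,0,0],[0,0,18,0,0,0],[-2,0,20,0,0,0],[-4,0,20,0,0,0],[-6,0,20,0,0,0],[-6,0,20,0,0,0]]], jaw=0.4)

```text
clock: 14.25
tcp_pos: [0.483, -0.0038, 0.2189]
orientation: [-0.0, 0.079, 0.997, 0.0]
wrist_force: [0.6, 0.9, 0.3]
finger_gap: 0.0595
```

```bash
python3 - <<'E'
from meas import *
p,R,t=wristRt(); s=get_state(); print(s["tcp_pos"],s["orientation"]); save(p,"w8")
print("B",jard(p,(.545,-.003),R,t))
E
```

```text
[ 0.48453604 -0.0039732   0.21887707] [2.74476058e-04 7.94026758e-02 9.96842584e-01 5.22130400e-05]
B ('mec', array([546.2,  -3.3]), 24.6, 'mean', array([545.5,  -3.3]), 'yaw', np.float64(-12.7), 'axis', np.float64(-10.3), 45, 1101)
```

View pics/w8.png

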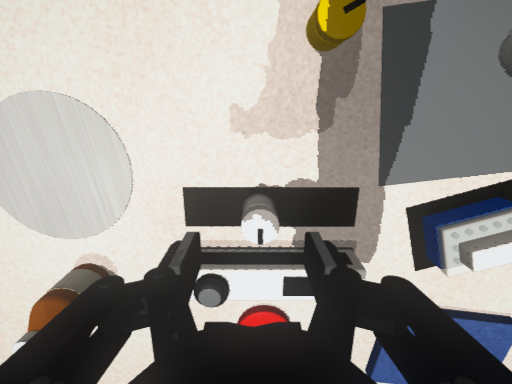

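>>> send_rows(deltas=[[[-1,4,0,0,0,8],[-2,8,0,0,0,16],[-3,12,0,0,0,24],[-4,16,0,0,0,32],[-5,20,0,0,0,40],[-6,24,0,0,0,48],[-8,28,-1,0,0,56],[-9.2,32,-1,0,0,64],[-9.2,33,-1,0,0,72.6],[-9.2,33,-1,0,0,72.6],[-9.2,33,-1,0,0,72.6],[-9.2,33,-1,0,0,72.6]]], jaw=0.6)

```text
clock: 15.5
tcp_pos: [0.3936, 0.3253, 0.2084]
orientation: [-0.0, -0.525, 0.851, -0.0]
wrist_force: [0.6, -0.4, 0.6]
finger_gap: 0.0687
```

```bash
python3 - <<'E'
from meas import *
p,R,t=wristRt(); s=get_state(); print(s["tcp_pos"],s["orientation"],s["joint_pos"].round(2)); save(p,"w9")
print("A",jard(p,(.393,.337),R,t))
q=read_camera("top"); print("A top",jard(q,(.393,.337)))
print("B top",jard(q,(.545,-.003)))
E
```

```text
[0.39365729 0.32511111 0.20849442] [-1.19733184e-04 -5.24696209e-01  8.51289536e-01 -2.24353646e-05] [ 0.53  0.2  -0.16  1.21 -0.   -0.57]
A ('mec', array([392.3, 336.6]), 24.2, 'mean', array([391.7, 336.4]), 'yaw', np.float64(62.3), 'axis', np.float64(62.0), 67, 1345)
A top ('mec', array([391.5, 334.3]), 24.2, 'mean', array([391.5, 334.4]), 'yaw', np.float64(64.4), 'axis', np.float64(56.9), 21, 259)
B top ('mec', array([544.9,  -6. ]), 23.8, 'mean', array([545.1,  -5.9]), 'yaw', np.float64(-10.6), 'axis', np.float64(-9.1), 14, 240)
```

View pics/w9.png

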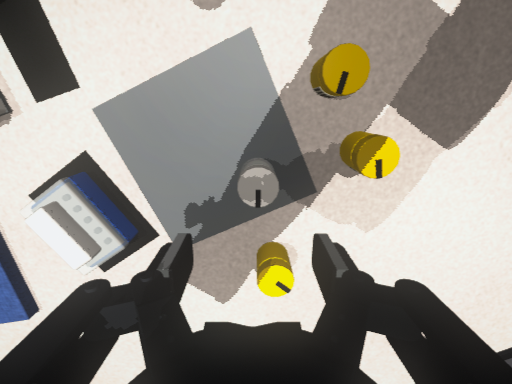

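>>> send_rows(deltas=[[[-0.2,1.1,-4,0,0,0],[-0.2,1.1,-8,0,0,0],[-0.2,1.1,-11,0,0,0],[-0.2,1.1,-14,0,0,0],[-0.2,1.1,-17,0,0,0],[-0.2,1.1,-19,0,0,0],[-0.2,1.1,-19,0,0,0],[-0.2,1.1,-19,0,0,0]]])

```text
clock: 16.4
tcp_pos: [0.3914, 0.3364, 0.0189]
orientation: [-0.0, -0.525, 0.851, 0.0]
wrist_force: [-0.4, -0.2, 1.1]
finger_gap: 0.0685
```

>>> send_rows(deltas=[[[0,0,0,0,0,0],[0,0,0,0,0,0],[0,0,0,0,0,0],[0,0,0,0,0,0],[0,0,0,0,0,0]]], jaw=-1)

```text
clock: 16.9
tcp_pos: [0.3926, 0.3376, 0.0204]
orientation: [0.002, -0.526, 0.85, -0.0]
wrist_force: [0.9, -0.9, 6.2]
finger_gap: 0.0471
```

>>> send_rows(deltas=[[[0,0,3,0,0,0],[0,0,7,0,0,0],[2,-3,10,0,0,-8],[5,-8,10,0,0,-16],[8,-13,10,0,0,-24],[11,-18,10,0,0,-32],[14,-22,10,0,0,-40],[16,-24.5,10,0,0,-48],[16,-24.5,10,0,0,-56],[16,-24.5,10,0,0,-64],[16,-24.5,10,0,0,-71.7],[16,-24.5,10,0,0,-71.7]]])

```text
clock: 18.1
tcp_pos: [0.5511, 0.0917, 0.1188]
orientation: [0.0, 0.072, 0.997, 0.0]
wrist_force: [0.0, -0.1, -1.0]
finger_gap: 0.0474
```

```bash
python3 - <<'E'
from meas import *
p,R,t=wristRt(); s=get_state(); print(s["tcp_pos"],s["orientation"],s["finger_gap"]); save(p,"w10")
E
```

```text
[0.5510017  0.09191946 0.11878473] [6.37083090e-05 7.01608992e-02 9.97535682e-01 8.98182924e-05] 0.046997662703199404
```

View pics/w10.png

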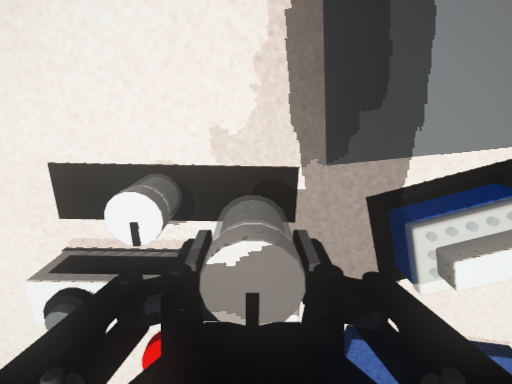

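>>> send_rows(deltas=[[[0.8,-0.1,-2,0,0,-1],[0.8,-0.1,-5,0,0,-1],[0.8,-0.1,-7,0,0,-1],[0.8,-0.1,-9,0,0,-1],[0.8,-0.1,-9.5,0,0,-1],[0.8,-0.1,-9.8,0,0,-1],[0.8,-0.1,-9.8,0,0,-1],[0.8,-0.1,-9.8,0,0,-1]]])

```text
clock: 18.95
tcp_pos: [0.5601, 0.0911, 0.0217]
orientation: [0.001, 0.08, 0.997, 0.0]
wrist_force: [-0.4, -0.0, -1.1]
finger_gap: 0.0468
```

>>> send_rows(deltas=[[[0,0,-0.1,0,0,0],[0,0,-0.17,0,0,0],[0,0,-0.17,0,0,0],[0,0,-0.17,0,0,0]]])

```text
clock: 19.35
tcp_pos: [0.5601, 0.091, 0.0204]
orientation: [0.001, 0.08, 0.997, 0.0]
wrist_force: [-1.9, 0.0, 5.9]
finger_gap: 0.0466
```

Contact. I'll release, go up and look.

>>> send_rows(deltas=[[[0,0,0,0,0,0],[0,0,0,0,0,0],[0,0,0,0,0,0],[0,0,4,0,0,0],[0,0,8,0,0,0],[0,0,13,0,0,0],[-3,-4,17,0,0,0],[-6,-8,17,0,0,0],[-6,-8,17,0,0,0],[-6,-8,17,0,0,0]]], jaw=0.4)

```text
clock: 20.35
tcp_pos: [0.4984, 0.0098, 0.1895]
orientation: [0.0, 0.082, 0.997, 0.0]
wrist_force: [1.4, 0.9, -0.7]
finger_gap: 0.0597
```

```bash
python3 - <<'E'
from meas import *
p,R,t=wristRt(); s=get_state(); print(s["tcp_pos"],s["orientation"]); save(p,"w11")
print("B",jard(p,(.545,-.003),R,t)); print("A",jard(p,(.56,.091),R,t))
X=pts(p,R,t)
for r in silhouettes(p,"scan_btn_top")[:2]:
    m=r["mask"]; print(r["conf"],r["box"],np.median(X[m],0).round(4))
E
```

```text
[0.49908577 0.01056538 0.18897536] [3.50755596e-04 8.10320787e-02 9.96711401e-01 2.49129049e-04]
B ('mec', array([546.1,  -3.6]), 24.5, 'mean', array([545.4,  -3.2]), 'yaw', np.float64(-11.4), 'axis', np.float64(-7.3), 53, 1353)
A ('mec', array([558.8,  90.3]), 24.8, 'mean', array([557.4,  91.8]), 'yaw', np.float64(-8.8), 'axis', np.float64(-9.7), 66, 1316)
0.82 [197.1, 302.6, 18.3, 26.0] [ 0.6225 -0.0732  0.0811]
```

View pics/w11.png

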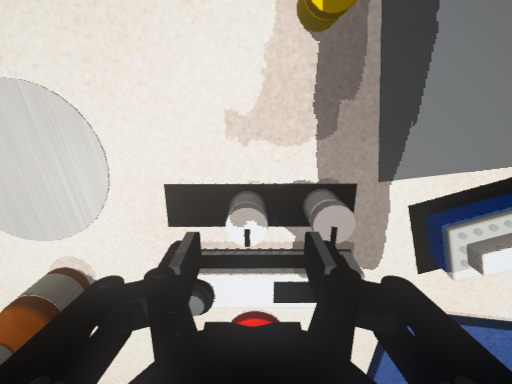

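>>> send_rows(deltas=[[[4,-3,0,0,0,0],[8,-6,0,0,0,0],[12.4,-9.4,0,0,0,0],[12.4,-9.4,-3,0,0,0],[12.4,-9.4,-7,0,0,0],[12.4,-9.4,-7,0,0,0],[12.4,-9.4,-7,0,0,0]]], jaw=-1)

```text
clock: 21.15
tcp_pos: [0.6224, -0.0818, 0.1175]
orientation: [-0.002, 0.08, 0.997, 0.001]
wrist_force: [0.3, 0.3, 0.9]
finger_gap: -0.0003
```

```bash
python3 - <<'E'
from meas import *
p,R,t=wristRt(); s=get_state(); print(s["tcp_pos"],s["orientation"],s["finger_gap"],s["wrist_force"]); save(p,"w12")
print("A",jard(p,(.56,.091),R,t)); print("B",jard(p,(.545,-.003),R,t))
q=read_camera("scene"); save(q,"s12",(110,120,330,280),3.5)
x=s["tcp_pos"].copy();x[2]=.083;print(proj(p,x,R,t),proj(q,s["tcp_pos"]),proj(q,x))
E
```

```text
[ 0.62361742 -0.08215549  0.1194454 ] [-4.04728137e-05  7.95380856e-02  9.96831819e-01  1.28232829e-04] 0.00014036507922323568 [ 0.67704737  0.17040648 -0.38661962]
A ('mec', array([560. ,  88.5]), 25.1, 'mean', array([559.3,  88. ]), 'yaw', np.float64(9.0), 'axis', np.float64(-10.3), 249, 3887)
B ('mec', array([547.1,  -4.9]), 23.9, 'mean', array([546.5,  -4.7]), 'yaw', np.float64(-4.6), 'axis', np.float64(-7.6), 205, 3890)
[[251.30735515 220.00529889]] [[176.413585   181.69791336]] [[178.34366579 189.56119699]]
```

View pics/w12.png

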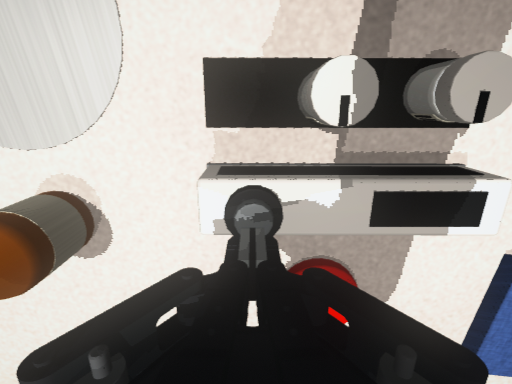

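View pics/s12.png

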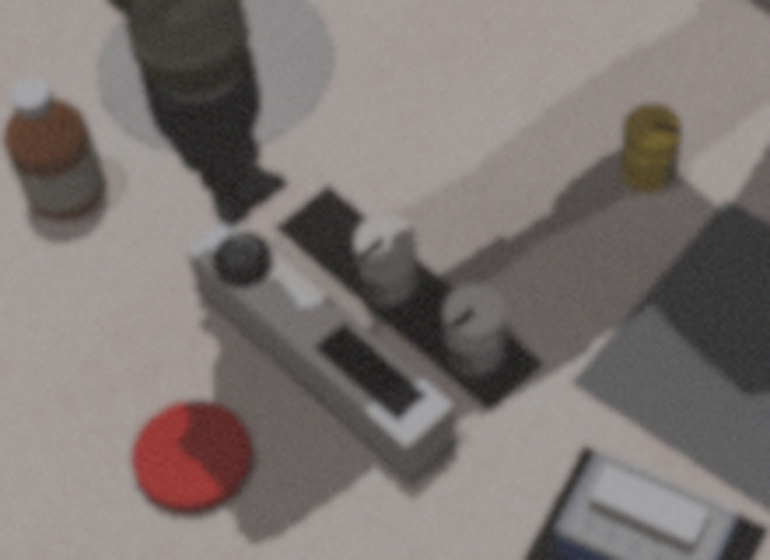

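>>> send_rows(deltas=[[[0,0,-2,0,0,0],[0,0,-3,0,0,0],[0,0,-3.4,0,0,0],[0,0,-3.7,0,0,0],[0,0,-3.9,0,0,0],[0,0,-3.9,0,0,0]]])

```text
clock: 21.85
tcp_pos: [0.6234, -0.083, 0.0806]
orientation: [0.001, 0.08, 0.997, 0.0]
wrist_force: [-0.7, 1.5, 2.8]
finger_gap: 0.0003
```

>>> send_rows(deltas=[[[0,0,-0.2,0,0,0],[0,0,-0.4,0,0,0],[0,0,-0.5,0,0,0],[0,0,-0.5,0,0,0]]])

```text
clock: 22.25
tcp_pos: [0.6235, -0.0831, 0.076]
orientation: [0.001, 0.08, 0.997, -0.0]
wrist_force: [-2.7, 0.7, 7.2]
finger_gap: -0.0001
```

>>> send_rows(deltas=[[[0,0,-0.1,0,0,0],[0,0,-0.2,0,0,0],[0,0,-0.3,0,0,0],[0,0,-0.3,0,0,0],[0,0,-0.3,0,0,0]]])

```text
clock: 22.75
tcp_pos: [0.6236, -0.0831, 0.0757]
orientation: [0.002, 0.08, 0.997, -0.0]
wrist_force: [-8.1, 1.8, 22.5]
finger_gap: 0.0004
```

```bash
python3 - <<'E'
from meas import *
p,R,t=wristRt(); save(p,"w13",(180,0,512,200),2.3)
print("A",jard(p,(.56,.091),R,t)); print("B",jard(p,(.545,-.003),R,t))
E
```

```text
A ('mec', array([561.4,  68.9]), 14.7, 'mean', array([561.7,  66.9]), 'yaw', np.float64(9.3), 'axis', np.float64(22.8), 7, 423)
B ('mec', array([547.4,  -5.2]), 24.1, 'mean', array([546.3,  -4.9]), 'yaw', np.float64(-2.8), 'axis', np.float64(-9.0), 372, 6515)
```

View pics/w13.png

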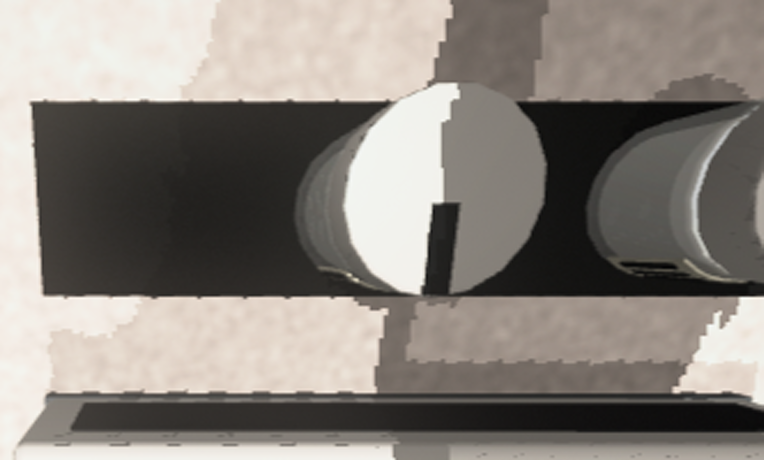

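>>> send_rows(deltas=[[[0,0,2,0,0,0],[0,0,5,0,0,0],[0,0,9,0,0,0],[-4,0,13,0,0,0],[-9,3,13,0,0,0],[-14,6,13,0,0,0],[-15,8,13,0,0,0],[-15,8,13,0,0,0]]])

```text
clock: 23.6
tcp_pos: [0.4688, -0.0005, 0.2019]
orientation: [-0.001, 0.079, 0.997, 0.0]
wrist_force: [0.6, -0.4, -0.1]
finger_gap: 0.0001
```

```bash
python3 - <<'E'
from meas import *
p,R,t=wristRt(); s=get_state(); print(s["tcp_pos"],s["orientation"]); save(p,"w14")
print("A",jard(p,(.56,.091),R,t)); print("B",jard(p,(.545,-.003),R,t))
# disc circle fit
im,o=rect(p,0,.30,.60,-.42,-.12,.001,R=R,t=t); cv2.imwrite("pics/w14d.png",im[...,::-1])
q=read_camera("top"); im,o=rect(q,0,.30,.60,-.42,-.12,.001); cv2.imwrite("pics/t14d.png",im[...,::-1])
E
```

```text
[ 0.471429   -0.00184     0.20213947] [ 7.36659209e-05  7.90890542e-02  9.96867550e-01 -6.24570661e-05]
A ('mec', array([558.2,  90.3]), 24.9, 'mean', array([558. ,  91.2]), 'yaw', np.float64(-6.4), 'axis', np.float64(-10.1), 56, 1184)
B ('mec', array([537.7,   3.3]), 21.5, 'mean', array([531.7,   8.5]), 'yaw', np.float64(47.4), 'axis', np.float64(47.4), 4, 156)
```

View pics/w14d.png

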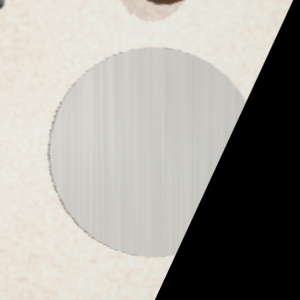

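View pics/t14d.png

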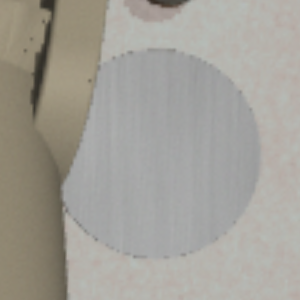

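View pics/w14.png

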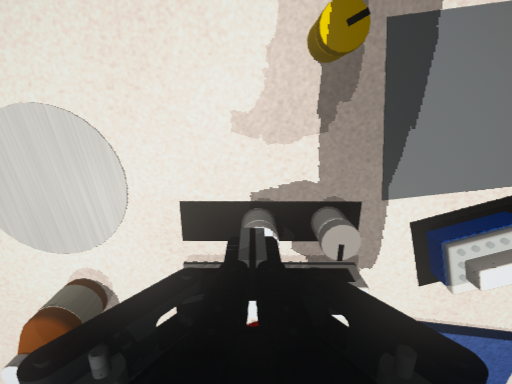

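>>> send_rows(deltas=[[[4,-0.2,0,0,0,0],[7.4,-0.2,0,0,0,0],[7.4,-0.2,-4,0,0,0],[7.4,-0.2,-8,0,0,0],[7.4,-0.2,-9,0,0,0],[7.4,-0.2,-9,0,0,0]]], jaw=0.5)

```text
clock: 24.3
tcp_pos: [0.5462, -0.0056, 0.1098]
orientation: [-0.002, 0.081, 0.997, 0.0]
wrist_force: [-0.8, -0.3, 0.3]
finger_gap: 0.0641
```

```bash
python3 - <<'E'
from meas import *
p,R,t=wristRt(); s=get_state(); print(s["tcp_pos"],s["finger_gap"]); save(p,"w15")
print("A",jard(p,(.56,.091),R,t)); print("B",jard(p,(.545,-.003),R,t))
E
```

```text
[ 0.54740284 -0.0055888   0.11176815] 0.06388240390784375
A ('mec', array([558.8,  89.9]), 24.9, 'mean', array([558.1,  90.5]), 'yaw', np.float64(-3.8), 'axis', np.float64(-10.6), 152, 2962)
B ('mec', array([546.4,  -3.8]), 24.4, 'mean', array([545.5,  -3.6]), 'yaw', np.float64(-9.2), 'axis', np.float64(-8.9), 130, 2850)
```

View pics/w15.png

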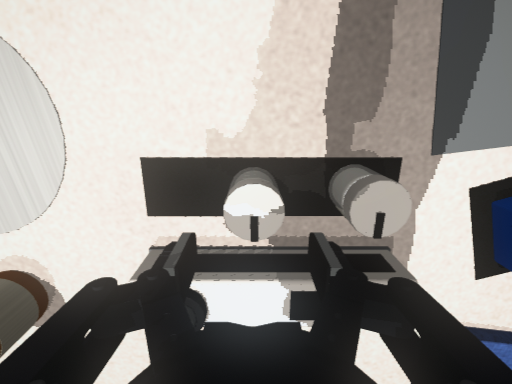

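>>> send_rows(deltas=[[[-0.1,0.1,-3,0,0,0],[-0.1,0.1,-6,0,0,0],[-0.1,0.1,-9,0,0,0],[-0.1,0.1,-9.1,0,0,0],[-0.1,0.1,-9.1,0,0,0]]])

```text
clock: 24.85
tcp_pos: [0.5472, -0.0044, 0.0225]
orientation: [0.001, 0.08, 0.997, -0.0]
wrist_force: [0.3, 0.3, -0.4]
finger_gap: 0.0644
```

>>> send_rows(deltas=[[[0,0,0,0,0,0],[0,0,0,0,0,0],[0,0,0,0,0,0],[0,0,0,0,0,0],[0,0,0,0,0,0]]], jaw=-1)

```text
clock: 25.35
tcp_pos: [0.5485, -0.0045, 0.0237]
orientation: [0.003, 0.08, 0.997, -0.0]
wrist_force: [-0.4, -0.3, 7.2]
finger_gap: 0.047
```

>>> send_rows(deltas=[[[0,0,3,0,0,0],[0,0,7,0,0,0],[-3,-3,10,0,0,0],[-6,-7,10,0,0,0],[-9,-12,10,0,0,0],[-10.1,-17,10,0,0,0],[-10.1,-22,10,0,0,0],[-10.1,-27,10,0,0,0],[-10.1,-31.8,10,0,0,0],[-10.1,-31.8,10,0,0,0],[-10.1,-31.8,10,0,0,0],[-10.1,-31.8,10,0,0,0]]])

```text
clock: 26.55
tcp_pos: [0.4448, -0.3211, 0.1211]
orientation: [-0.0, 0.08, 0.997, 0.001]
wrist_force: [-1.0, 0.3, -1.2]
finger_gap: 0.0471
```

```bash
python3 - <<'E'
from meas import *
p,R,t=wristRt(); s=get_state(); print(s["tcp_pos"],s["finger_gap"],s["joint_pos"].round(2)); save(p,"w16")
x=s["tcp_pos"].copy(); x[2]=0; print(proj(p,x,R,t))
E
```

```text
[ 0.44487252 -0.32048325  0.12109015] 0.04704078573304759 [-0.77  0.32 -0.22  1.03  0.   -0.61]
[[252.18823912 184.72633735]]
```

View pics/w16.png

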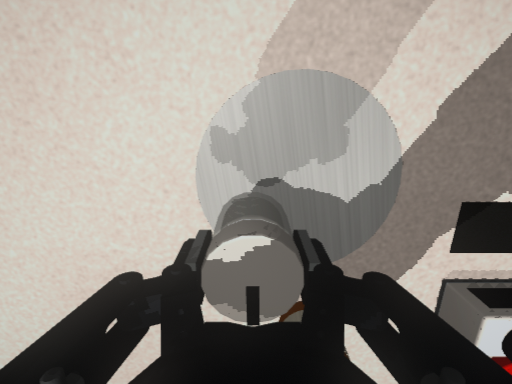

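>>> send_rows(deltas=[[[0,0.2,-3,0,0,0],[0,0.2,-6,0,0,0],[0,0.2,-8,0,0,0],[0,0.2,-9,0,0,0],[0,0.2,-9.5,0,0,0],[0,0.2,-9.8,0,0,0],[0,0.2,-9.8,0,0,0],[0,0.2,-9.8,0,0,0]]])

```text
clock: 27.4
tcp_pos: [0.4459, -0.3205, 0.024]
orientation: [0.001, 0.08, 0.997, -0.001]
wrist_force: [0.3, 0.1, -1.8]
finger_gap: 0.0473
```

>>> send_rows(deltas=[[[0,0,-0.1,0,0,0],[0,0,-0.15,0,0,0],[0,0,-0.15,0,0,0]]])

```text
clock: 27.7
tcp_pos: [0.4458, -0.3207, 0.0237]
orientation: [0.001, 0.08, 0.997, -0.001]
wrist_force: [-2.2, 3.4, 12.2]
finger_gap: 0.0471
```

>>> send_rows(deltas=[[[0,0,0.1,0,0,0],[0,0,0.1,0,0,0],[0,0,0.1,0,0,0],[0,0,0.1,0,0,0],[0,0,4,0,0,0],[0,0,8,0,0,0],[0,0,12,0,0,0],[0,3,17,0,0,0],[0,8,18,0,0,0],[0,12,18,0,0,0],[0,12,18,0,0,0]]], jaw=0.5)

```text
clock: 28.8
tcp_pos: [0.4445, -0.1957, 0.2024]
orientation: [0.0, 0.078, 0.997, 0.001]
wrist_force: [0.2, -0.5, -0.1]
finger_gap: 0.0637
```

```bash
python3 - <<'E'
from meas import *
p,R,t=wristRt(); s=get_state(); print(s["tcp_pos"],s["finger_gap"]); save(p,"w17")
q=read_camera("top"); save(q,"t17",(130,80,430,280),2.5)
print("A",jard(q,(.56,.091)));print("B",jard(q,(.446,-.32)))
E
```

```text
[ 0.44501616 -0.197876    0.20195542] 0.0639489429818082
A ('mec', array([558.5,  89.2]), 23.9, 'mean', array([558.1,  89.2]), 'yaw', np.float64(-11.3), 'axis', np.float64(-10.6), 13, 240)
B ('mec', array([ 415.3, -331.1]), 18.7, 'mean', array([ 416.7, -330.3]), 'yaw', np.float64(-55.0), 'axis', np.float64(-79.3), 17, 72)
```

View pics/w17.png

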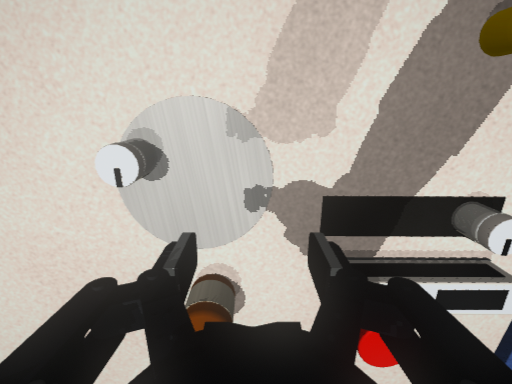

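View pics/t17.png

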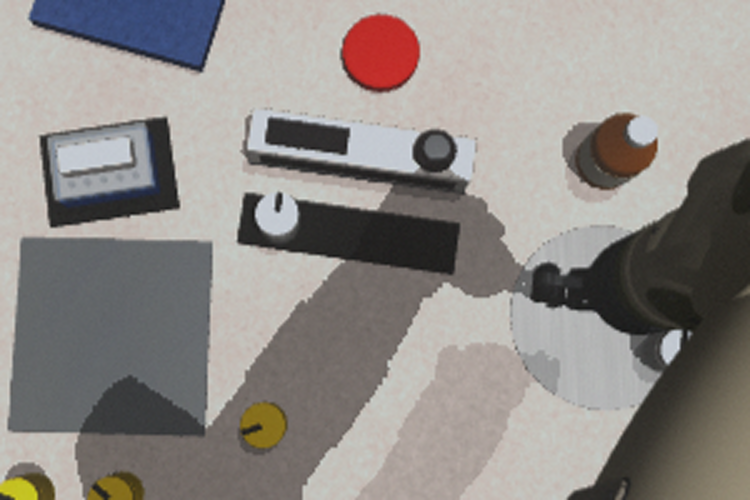

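```bash
python3 - <<'E'
from meas import *
p,R,t=wristRt()
print("B",jard(p,(.446,-.32),R,t),jard(p,(.416,-.33),R,t))
print(plane(p,[(118,164)],.064,R,t),plane(p,[(195,171)],0,R,t))
q=read_camera("top")
X=pts(q)
m=(np.abs(X[...,2]-.051)<.004)&(np.hypot(X[...,0]-.625,X[...,1]-.288)<.09); P=X[m][:,:2]*1000
print("box lid",cv2.minAreaRect(P.astype(np.float32)),m.sum())
m=(np.abs(X[...,2]-.076)<.004)&(np.hypot(X[...,0]-.625,X[...,1]-.288)<.09); P=X[m][:,:2]*1000
print("rib",cv2.minAreaRect(P.astype(np.float32)),m.sum())
E
```

```text
B ('mec', array([ 415.5, -331.1]), 21.5, 'mean', array([ 417.8, -330.3]), 'yaw', np.float64(-80.1), 'axis', np.float64(-9.9), 86, 560) ('mec', array([ 406. , -334.7]), 24.3, 'mean', array([ 405.7, -334.7]), 'yaw', np.float64(-17.9), 'axis', np.float64(-8.8), 75, 1547)
[[ 0.40494122 -0.33756317  0.064     ]] [[ 0.4380793  -0.27432789  0.        ]]
box lid ((623.9302368164062, 284.600341796875), (74.5602035522461, 112.0772933959961), 8.350859642028809) 633
rib ((623.863037109375, 284.9903869628906), (30.68563461303711, 79.73625946044922), 8.079962730407715) 314
```

>>> send_rows(deltas=[[[2,5,0,0,0,0],[4,10,0,0,0,0],[6,15,0,0,0,0],[8,20,0,0,0,0],[10,25,0,0,0,0],[11.3,28.8,0,0,0,0],[11.3,28.8,-4,0,0,0],[11.3,28.8,-9,0,0,0],[11.3,28.8,-9,0,0,0],[11.3,28.8,-9,0,0,0]]])

```text
clock: 30.0
tcp_pos: [0.5576, 0.0869, 0.1105]
orientation: [-0.002, 0.081, 0.997, -0.0]
wrist_force: [0.6, 0.1, 0.9]
finger_gap: 0.0639
```

```bash
python3 - <<'E'
from meas import *
p,R,t=wristRt(); s=get_state(); print(s["tcp_pos"],s["orientation"],s["finger_gap"]); save(p,"w18")
print("A",jard(p,(.56,.091),R,t))
q=read_camera("top"); print("B",jard(q,(.406,-.335)))
E
```

```text
[0.55921528 0.08683205 0.11245402] [3.48560461e-04 8.10883215e-02 9.96706859e-01 2.28970973e-05] 0.06438862397622852
A ('mec', array([558.9,  91.7]), 24.1, 'mean', array([558.2,  91.9]), 'yaw', np.float64(-10.4), 'axis', np.float64(-8.0), 130, 2824)
B ('mec', array([ 404.5, -337.3]), 24.6, 'mean', array([ 404.5, -337.4]), 'yaw', np.float64(-18.8), 'axis', np.float64(-13.2), 15, 267)
```

View pics/w18.png

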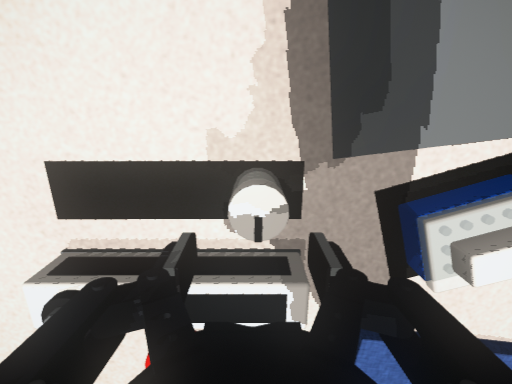

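>>> send_rows(deltas=[[[0,0.35,-3,0,0,0],[0,0.35,-6,0,0,0],[0,0.35,-9,0,0,0],[0,0.35,-9.2,0,0,0],[0,0.35,-9.2,0,0,0]]])

```text
clock: 30.6
tcp_pos: [0.5594, 0.0909, 0.0211]
orientation: [0.001, 0.081, 0.997, 0.0]
wrist_force: [0.2, -0.6, -0.1]
finger_gap: 0.0642
```

>>> send_rows(deltas=[[[0,0,0,0,0,0],[0,0,0,0,0,0],[0,0,0,0,0,0],[0,0,0,0,0,0],[0,0,0,0,0,0]]], jaw=-1)

```text
clock: 31.1
tcp_pos: [0.5606, 0.0912, 0.0223]
orientation: [0.003, 0.08, 0.997, 0.0]
wrist_force: [0.2, -0.9, 7.4]
finger_gap: 0.047
```

>>> send_rows(deltas=[[[0,0,3,0,0,0],[0,0,7,0,0,0],[-2,-4,10,0,0,0],[-4,-8,10,0,0,0],[-6,-13,10,0,0,0],[-8,-18,10,0,0,0],[-9.5,-23,10,0,0,0],[-9.5,-28,10,0,0,0],[-9.5,-32.5,10,0,0,0],[-9.5,-32.5,10,0,0,0],[-9.5,-32.5,10,0,0,0],[-9.5,-32.5,10,0,0,0]]])

```text
clock: 32.3
tcp_pos: [0.4629, -0.2327, 0.1198]
orientation: [-0.0, 0.08, 0.997, 0.0]
wrist_force: [-0.6, 1.9, -1.9]
finger_gap: 0.0466
```

```bash
python3 - <<'E'
from meas import *
p,R,t=wristRt(); s=get_state(); print(s["tcp_pos"],s["finger_gap"]); save(p,"w19")
x=s["tcp_pos"].copy(); x[2]=0; print(proj(p,x,R,t))
E
```

```text
[ 0.46296025 -0.23220493  0.11965875] 0.04711296755772072
[[252.16311579 185.01771467]]
```

View pics/w19.png

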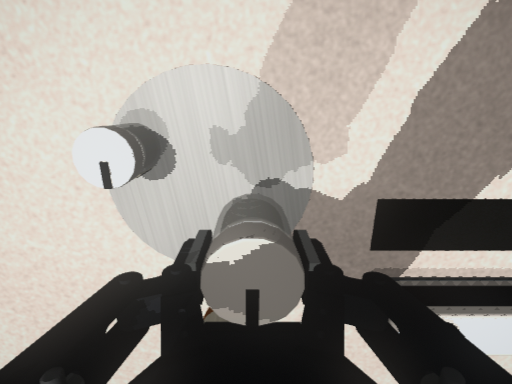

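>>> send_rows(deltas=[[[0,-0.1,-3,0,0,0],[0,-0.1,-6,0,0,0],[0,-0.1,-8,0,0,0],[0,-0.1,-9,0,0,0],[0,-0.1,-9.6,0,0,0],[0,-0.1,-9.8,0,0,0],[0,-0.1,-9.8,0,0,0],[0,-0.1,-9.8,0,0,0]]])

```text
clock: 33.15
tcp_pos: [0.464, -0.2348, 0.0225]
orientation: [0.001, 0.08, 0.997, -0.001]
wrist_force: [0.1, 0.2, -2.2]
finger_gap: 0.0469
```

>>> send_rows(deltas=[[[0,0,-0.07,0,0,0],[0,0,-0.1,0,0,0],[0,0,-0.1,0,0,0]]])

```text
clock: 33.45
tcp_pos: [0.464, -0.2348, 0.0223]
orientation: [0.001, 0.08, 0.997, -0.0]
wrist_force: [-2.2, 2.2, 10.6]
finger_gap: 0.0472
```

>>> send_rows(deltas=[[[0,0,0.05,0,0,0],[0,0,0.05,0,0,0],[0,0,0.05,0,0,0],[0,0,0.05,0,0,0],[0,0,4,0,0,0],[0,0,8,0,0,0],[0,0,12,0,0,0],[-2,-3,13,0,0,0],[-4,-7,13,0,0,0],[-5.9,-10,11,0,0,0],[-5.9,-10,9,0,0,0],[-5.9,-10,9,0,0,0]]], jaw=0.5)

```text
clock: 34.65
tcp_pos: [0.402, -0.3339, 0.1078]
orientation: [-0.002, 0.081, 0.997, 0.002]
wrist_force: [-1.0, -0.7, 0.9]
finger_gap: 0.064
```

```bash
python3 - <<'E'
from meas import *
p,R,t=wristRt(); s=get_state(); print(s["tcp_pos"],s["finger_gap"]); save(p,"w20")
print("B",jard(p,(.405,-.336),R,t),"A",jard(p,(.464,-.235),R,t))
x=s["tcp_pos"].copy(); x[2]=0; print(proj(p,x,R,t))
E
```

```text
[ 0.40283868 -0.33377444  0.10914028] 0.06389991480272982
B ('mec', array([ 405.7, -335.9]), 24.4, 'mean', array([ 404.8, -336.3]), 'yaw', np.float64(-9.1), 'axis', np.float64(-6.8), 149, 2853) A ('mec', array([ 461.2, -235.5]), 25.1, 'mean', array([ 458.1, -234.8]), 'yaw', np.float64(-2.1), 'axis', np.float64(-3.9), 152, 2183)
[[251.58244864 189.66726823]]
```

View pics/w20.png

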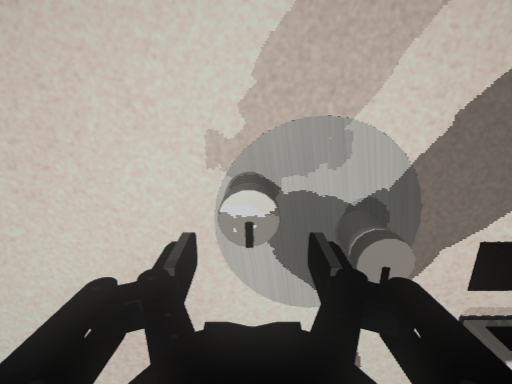

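>>> send_rows(deltas=[[[0.25,-0.2,-3,0,0,0],[0.25,-0.2,-6,0,0,0],[0.25,-0.2,-8.8,0,0,0],[0.25,-0.2,-8.9,0,0,0],[0.25,-0.2,-8.9,0,0,0]]])

```text
clock: 35.2
tcp_pos: [0.4071, -0.336, 0.0221]
orientation: [-0.0, 0.08, 0.997, 0.0]
wrist_force: [-0.4, -0.6, -0.4]
finger_gap: 0.0641
```

>>> send_rows(deltas=[[[0,0,0,0,0,0],[0,0,0,0,0,0],[0,0,0,0,0,0],[0,0,0,0,0,0],[0,0,0,0,0,0]]], jaw=-1)

```text
clock: 35.7
tcp_pos: [0.408, -0.3377, 0.0236]
orientation: [0.002, 0.08, 0.997, -0.001]
wrist_force: [0.3, 0.5, 5.1]
finger_gap: 0.0473
```

>>> send_rows(deltas=[[[0,0,1,0,0,0],[0,0,2,0,0,0],[1,0.8,2,0,0,0],[2,1.6,2,0,0,0],[2.4,1.8,2,0,0,0],[2.4,1.8,1,0,0,0],[2.4,1.8,0.3,0,0,0],[2.4,1.8,0.1,0,0,0],[2.4,1.8,0.1,0,0,0]]])

```text
clock: 36.6
tcp_pos: [0.4304, -0.318, 0.023]
orientation: [0.0, 0.08, 0.997, 0.001]
wrist_force: [-1.2, 3.9, 13.3]
finger_gap: 0.047
```

In contact. I'll release, retreat clear and inspect.

>>> send_rows(deltas=[[[0,0,0.05,0,0,0],[0,0,0.05,0,0,0],[0,0,0.05,0,0,0],[0,0,0.05,0,0,0],[0,0,4,0,0,0],[0,0,8,0,0,0],[0,0,12,0,0,0],[0,4,17,0,0,0],[-1,9,20,0,0,0],[-2,14,20,0,0,0],[-2,19,20,0,0,0],[-2,24,20,0,0,0]]], jaw=0.5)

```text
clock: 37.8
tcp_pos: [0.4106, -0.0973, 0.2228]
orientation: [0.001, 0.081, 0.997, -0.0]
wrist_force: [0.8, 1.0, 0.0]
finger_gap: 0.0641
```

>>> send_rows(deltas=[[[0,5,0,0,0,0],[0,10,0,0,0,0],[0,14,0,0,0,0],[0,14,0,0,0,0],[0,14,0,0,0,0]]])

```text
clock: 38.3
tcp_pos: [0.4108, 0.0423, 0.222]
orientation: [0.0, 0.079, 0.997, -0.0]
wrist_force: [0.0, -1.0, 1.1]
finger_gap: 0.064
```

```bash
python3 - <<'E'
from meas import *
s=get_state(); print(s["clock"],s["tcp_pos"])
q=read_camera("top"); save(q,"t21",(100,80,430,290),2.4)
print("B",jard(q,(.43,-.317)),"A",jard(q,(.463,-.235)))
X=pts(q); m=(np.abs(X[...,2]-.051)<.004)&(np.hypot(X[...,0]-.625,X[...,1]-.288)<.09); P=X[m][:,:2]*1000
print("box lid",cv2.minAreaRect(P.astype(np.float32)),m.sum())
r=read_camera("scene"); save(r,"s21",(90,90,340,330),2.3)
E
```

```text
38.3 [0.4107508  0.04227485 0.22199143]
B ('mec', array([ 427.4, -318.5]), 24.3, 'mean', array([ 427. , -318.5]), 'yaw', np.float64(-14.4), 'axis', np.float64(-11.3), 14, 253) A ('mec', array([ 461.7, -235.3]), 24.3, 'mean', array([ 461.8, -235.7]), 'yaw', np.float64(-16.3), 'axis', np.float64(-3.3), 12, 255)
box lid ((623.8950805664062, 284.73419189453125), (74.68744659423828, 111.9218978881836), 7.695196628570557) 632
```

View pics/t21.png

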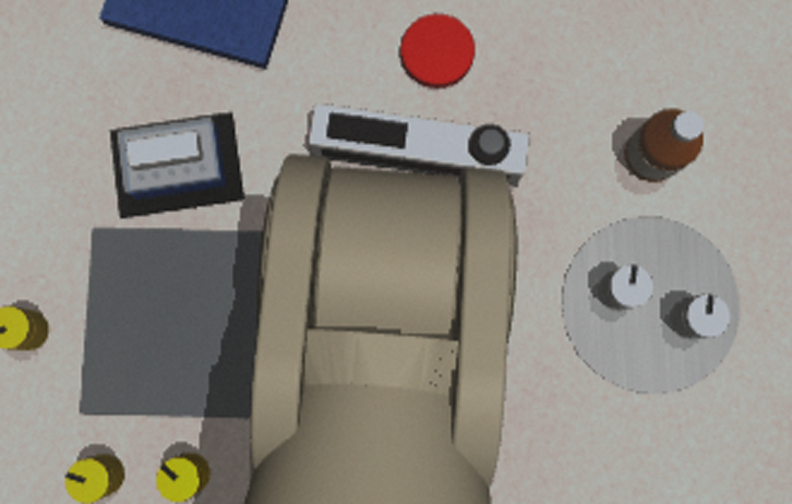

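View pics/s21.png

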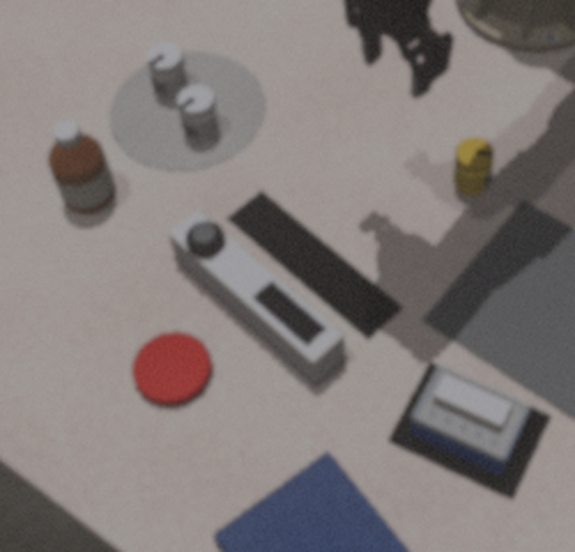

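The top picture shows both jars upright on the disc, at crop pixels (632,287) and (708,315). The tip box is squarely on its pad, and the bottle and lid haven't moved. I'm handing in.

```bash
python3 -c "
from workcell import *
print(hand_in())"
```

```text
the job is handed in; nothing more can be done
None
```

The job is done and handed in at about 38 s of the 210 s allowed; no verdict was reported.

- **Tip box:** I moved it first. In the last check it sat within about 2 mm and 1° of the middle of its pad.
- **Scan:** Two jars were present, and I left the four yellow look-alikes alone. Both stood on the strip's middle line with their labels within about 2° of facing the window (some single readings scattered to 4°). I let go of both before pressing the button. The press bottomed out at about 22 N, roughly 6 to 7 mm down. One jar was only partly in view at that moment, but both were checked just before. Right after the press, the partly seen jar still faced the window. The other was first hidden by the gripper, and the next look showed it also unchanged.
- **Jars on the disc:** Both are upright on the disc, about 43 mm and 47 mm from its middle. After I set the first one down it turned up about 40 mm from where I left it, still on the disc. I picked it up again and put it nearer the middle.
- **Bystanders:** The amber bottle and red lid look unmoved in the last pictures; I did not measure them.

The wrist and top cameras disagreed by 2 to 4 mm throughout, and I mostly used values between the two.

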